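Scoop the big wooden balls out of the bead tray

TASK

Using the slotted scoop, scoop the three big wooden balls out of the tray, let the small beads fall through so that all of them stay in the tray, and tip the balls into the bowl. Then stand the scoop upright on the table again. Do not touch balls or beads with the fingers, and leave the jars where they are.

Things in the scene. Friction and masses are not known exactly. Their poses are not given: they have to be found in the camera images.
- scoop: loose polished steel slotted scoop, 160 g, standing on the table, nose roughly towards the robot. Origin on its underside below the handle; x to the open nose, y across, z up. Floor: four 4 mm round bars along x at y = +-12.5, +-37.5 mm, x = -18 to 127 mm (21 mm gaps: beads fall through, balls stay). Back plate at x = 14 to 18, to z = 40 mm.
- scoop_grip (a point): where to grip the scoop's handle: an upright wooden bar, 22 mm along the scoop's x, 18 mm across its y, from 8 to 150 mm above its underside; this point is on its axis, 122 mm above the underside. Fingers here stay above balls and rims. Axes as the scoop.
- scoop_nose (a point): middle of the scoop's nose, 125 mm ahead of the handle axis, 2 mm above the underside, between the bar tips. No front lip. Side rails: 4 mm bars at y = +-52 mm, 22 mm up, sloping down and out towards the nose to y = +-58 mm, 3 mm up (120 mm wide overall). Axes as the scoop.
- tray: fixed varnished wooden tray, 282 x 144 mm, walls 6 mm, rim 50 mm above the table; inside 270 (x) by 132 (y) mm, floor 8 mm above the table. Origin: centre of its underside; x along its length, -x end nearer the robot. All balls and beads start at x = -135 to -25 mm; the rest is empty. Tray and bowl stand either side of the scoop, either way round.
- bowl: fixed white round bowl, 190 mm across its mouth, rim 65 mm above the table, wall 5 mm; inside it curves down to the middle. Origin at the centre of its underside, z up.
- ball1: loose smooth varnished wooden ball, 46 mm diameter, 40 g, one of three alike; starts on the tray's floor in the tray's end nearer the robot. Origin at its centre; its axes mean nothing (it rolls).
- ball2: loose smooth varnished wooden ball, 46 mm diameter, 40 g, one of three alike; starts on the tray's floor in the tray's end nearer the robot. Origin at its centre; its axes mean nothing (it rolls).
- ball3: loose smooth varnished wooden ball, 46 mm diameter, 40 g, one of three alike; starts on the tray's floor in the tray's end nearer the robot. Origin at its centre; its axes mean nothing (it rolls).
- bead1: loose small metal bead (ball), 16 mm diameter, 12 g, one of four alike; starts on the tray's floor among the wooden balls. Origin at its centre; its axes mean nothing.
- bead2: loose small metal bead (ball), 16 mm diameter, 12 g, one of four alike; starts on the tray's floor among the wooden balls. Origin at its centre; its axes mean nothing.
- bead3: loose small metal bead (ball), 16 mm diameter, 12 g, one of four alike; starts on the tray's floor among the wooden balls. Origin at its centre; its axes mean nothing.
- bead4: loose small metal bead (ball), 16 mm diameter, 12 g, one of four alike; starts on the tray's floor among the wooden balls. Origin at its centre; its axes mean nothing.
- jar1: bystander: loose squat glass jar with a white lid, about 64 mm wide and 60 mm high, standing beyond the work. Origin at the centre of its underside. Not part of the job.
- jar2: bystander: loose squat glass jar with a black lid, about 64 mm wide and 60 mm high, standing beyond the work. Origin at the centre of its underside. Not part of the job.
- jar3: bystander: loose squat glass jar with a white lid, about 64 mm wide and 60 mm high, standing beyond the work. Origin at the centre of its underside. Not part of the job.
Mind the look-alikes: they are no part of the job. What is shaped like the scoop but pink or turquoise is not meant.

How it is judged (in metres and radians):
On the way:
1. at least one wooden ball is carried on the scoop, its centre more than 100 mm above the table (((height (world z) of ball1 above 0.1 m and x of ball1 in the frame of scoop between 0 and 0.14 m and y of ball1 in the frame of scoop between -0.055 and 0.055 m and z of ball1 in the frame of scoop between 0.015 and 0.09 m) or (height (world z) of ball2 above 0.1 m and x of ball2 in the frame of scoop between 0 and 0.14 m and y of ball2 in the frame of scoop between -0.055 and 0.055 m and z of ball2 in the frame of scoop between 0.015 and 0.09 m) or (height (world z) of ball3 above 0.1 m and x of ball3 in the frame of scoop between 0 and 0.14 m and y of ball3 in the frame of scoop between -0.055 and 0.055 m and z of ball3 in the frame of scoop between 0.015 and 0.09 m))), for 0.2 s.
At the end, for the whole second after the job is handed in: The three wooden balls rest in the bowl (centres within 85 mm of its axis, below 85 mm height, under 50 mm/s); the four beads are inside the tray, centres below 30 mm; the scoop stands still and upright (within 0.1 rad) on the table itself, underside within 5 mm of it (horizontal distance between each of ball1, ball2, ball3 and bowl below 0.085 m and height (world z) of each of ball1, ball2, ball3 below 0.085 m and linear speed of each of ball1, ball2, ball3 below 0.05 m/s and x of bead1 in the frame of tray between -0.14 and 0.14 m and y of bead1 in the frame of tray between -0.07 and 0.07 m and height (world z) of each of bead1, bead2, bead3, bead4 below 0.03 m and x of bead2 in the frame of tray between -0.14 and 0.14 m and y of bead2 in the frame of tray between -0.07 and 0.07 m and x of bead3 in the frame of tray between -0.14 and 0.14 m and y of bead3 in the frame of tray between -0.07 and 0.07 m and x of bead4 in the frame of tray between -0.14 and 0.14 m and y of bead4 in the frame of tray between -0.07 and 0.07 m and height (world z) of scoop between -0.004 and 0.005 m and angle between scoop's own z axis and vertical below 0.1 rad and linear speed of scoop below 0.02 m/s); the robot touches nothing.
It fails at once if the fingers touch a wooden ball or a bead (contact force between the fingers and ball1 above 0.5 N or contact force between the fingers and ball2 above 0.5 N or contact force between the fingers and ball3 above 0.5 N or contact force between the fingers and bead1 above 0.5 N or contact force between the fingers and bead2 above 0.5 N or contact force between the fingers and bead3 above 0.5 N or contact force between the fingers and bead4 above 0.5 N).
It fails at once if a jar is moved more than 30 mm (distance of any of jar1, jar2, jar3 from where it was at the start of the episode above 0.03 m).
It also fails if it takes over 64 s, if anything falls off the work surface, if the arm or the gripper's body presses on something with over 40 N, if the wrist force passes 120 N, or if a joint passes its speed limit or range.

ROBOT

A 6-joint arm with a two-finger parallel gripper is mounted at the origin on the work surface. World frame = base frame: x ahead of the robot, y to its left, z up, the work surface at z = 0. Lengths are in mm, angles in rad, forces in N, time in s.
With the tool pointing down it reaches from about 350 to 775 mm from the base axis. Payload 7.3 kg.
Tool frame: the origin (TCP) lies midway between the tips of the shut fingers; the grasp point (between the pads) lies 19 mm behind it (grasp_offset is the z of the grasp point in the tool frame, in mm); z points along the fingers, y is the direction in which the jaws open and shut (so a half turn about z gives the same grasp; the last joint's range is limited). The gripper opens to 92 mm and grips with 3 to 60 N. Pads are 19 mm wide; open, the fingers measure 130 mm over their backs; the gripper's body (75 mm by 190 mm) begins 47 mm behind the grasp point.
Start: joints at [-1.384, 0.342, 1.524, -0, 1.275, -0.146], TCP at [171.535, -496.206, 226.741] pointing down, gripper open.
Joint ranges: [-2.53, 2.53], [-0.77, 2.02], [0.04, 2.7], [-1, 4.14], [0.28, 2.66], [-3.11, 3.11]. Speed limits (rad/s): [2.57, 2.57, 3.14, 3.14, 3.14, 3.14].

INTERFACE

Orientations are given as [roll, pitch, yaw] about the fixed x, y, z axes, in that order (R = Rz(yaw) Ry(pitch) Rx(roll)).
In Python, from plant import get_obs, capture, camera_model, close_job, boxes_of, regions_of, place_of, grasp_offset gives the robot as it stands. The module is installed in compiled form; this text tells all that it offers.
- The arm moves only by the tool send_rows, never from a script. Its argument "targets" is a list that holds one entry, the list of rows, each a list of 7 numbers: the turn, a rotation vector about the tool's x, y, z in degrees, then the shift along the tool's x, y, z in mm, then the closure, from -1 (fully open) to 1 (shut). A call has 1 to 5 rows; each row is the pose to reach, as a shift and turn from the pose commanded when the call began, along the tool's axes at that moment; what a row does not reach only later rows make up. A row lasts 1/12 s, in which the tool goes at most 41.7 mm and 7.16 degrees, less where a joint would pass 70% of its speed; a pose out of reach is approached as far as the arm can. A call with a gripper value outside its range is refused whole. The fingers move at their own pace and stop on an object; the grip force is fixed at half the most. Time passes only in rows, so rows that repeat a pose let the fingers close. It gives the time, the measured TCP pose, the force and the opening at its end, in the units of the state.
- get_obs(): the state, without advancing time (a new reading comes with each control period).
- capture(name): name is "scene" or "top" or "wrist"; returns the picture (384x512x3 uint8, red, green, blue); there is no depth.
- camera_model(name): a dict with "K" (3x3 intrinsics, pixels), "world_to_cam" (4x4, takes a point from world to camera coordinates). Camera axes: x right, y up, looking along -z (the intrinsics and any distortion apply to the point x, -y, -z); pixel columns grow to the right and rows downward; lengths in mm; the calibration is good to about 2 mm. A picture is of the moment at which its call begins: read the wrist's pose just before it. camera_model takes no time and is no camera call; for the wrist camera it gives the pose at the moment of the call.
- close_job(): hands the job in, once; it reports no verdict.
Trained networks look in the newest picture that a camera, given by its name, has taken for a name from the list of things; names that differ only in an ending like _2 or _b are one class to them, and where a whole thing is asked for, a point or a joint stands for the part that bears it (a point fixed in the world has none). Each returns a list of dicts, best first, with "conf" (0 to 1); they miss things now and then, are a little off and sometimes report something else, mostly with a low value. They report only what shows in the picture. A call takes as long as a camera call. They do not tell look-alikes from the thing itself.
- boxes_of(label, camera): "location" ([row, column] in pixels, amid what is visible of it).
- regions_of(label, camera): "region" (384x512 bool, what is visible of it) and "location" ([row, column] in pixels, amid what is visible of it).
- place_of(label, camera): "location" ([row, column] in pixels: a listed point, or the origin of a listed thing).
The state is a dict: "time": time; "joint_positions": joint angles; "dq": joint speeds; "tau": joint torques, N m; "tool_pos": TCP position; "tcp_rot": TCP orientation; "contact_force": force on the tool from outside, world axes, zero at the start; "moment": the same for the moment, N m; "grip_width": finger opening in mm.
Only numpy, scipy, OpenCV 4.12 (cv2) and the standard library are available. Lean on these libraries where they do the work, as an engineer would, in place of code of your own. Each camera call takes 0.05 s, during which the arm holds its last target.

## Working session

There is one attempt and no reset: what is moved stays moved. The work goes in short steps, Python scripts to look and compute and a tool call to move; the robot and the scene stay as the last step left them, time stands still between calls to the robot, and variables do not carry over. Pictures are saved under pics/ and viewed, and the job is handed in when it is done.

Besides the shell and the picture viewer there is one more tool, called after "Request:" by a JSON object that holds its "method" and its "body". send_rows: Moves the arm, as the interface text tells. Its arguments: {"type":"object","properties":{"targets":{"type":"array","items":{"type":"array","items":{"type":"array","items":{"type":"number"}}}}},"required":["targets"]}

```bash
mkdir -p pics
cat > h.py <<'E'
import numpy as np, cv2
from plant import *
from scipy.spatial.transform import Rotation as R
def snap(cam,name):
    im=capture(cam); cv2.imwrite('pics/'+name+'.png',cv2.cvtColor(im,cv2.COLOR_RGB2BGR)); return im
def ray(cam,rc,z,M=None):
    M=M or camera_model(cam); K=np.array(M['K']);T=np.array(M['world_to_cam'])
    d=np.linalg.inv(K)@[rc[1],rc[0],1.]; d=np.array([d[0],-d[1],-d[2]])
    Ri=T[:3,:3].T; c=-Ri@T[:3,3]; w=Ri@d
    return c+w*(z-c[2])/w[2]
def proj(cam,p,M=None):
    M=M or camera_model(cam); K=np.array(M['K']);T=np.array(M['world_to_cam'])
    q=T[:3,:3]@np.array(p)+T[:3,3]; q=K@[q[0],-q[1],-q[2]]; return q[1]/q[2],q[0]/q[2]
E
python3 - <<'E'
from h import *
for c in ('top','scene'):
    snap(c,c+'0')
    M=camera_model(c); print(c,{k:(np.array(v).round(2).tolist()) for k,v in M.items()})
o=get_obs();print(o['time'],o['tool_pos'],o['tcp_rot'],grasp_offset() if callable(grasp_offset) else grasp_offset)
for l,z in (('scoop',0),('scoop_grip',122),('scoop_nose',2),('tray',0),('bowl',0),('ball1',31),('bead1',16),('jar1',0)):
    for d in place_of(l,'top'): print(l,round(d['conf'],2),np.round(d['location']),ray('top',d['location'],z).round(0))
E
```

```text
top {'K': [[457.44, 0.0, 248.71], [0.0, 457.44, 189.06], [0.0, 0.0, 1.0]], 'world_to_cam': [[0.0, -1.0, -0.0, 17.92], [0.99, 0.0, 0.13, -522.71], [-0.13, -0.0, 0.99, -1616.53], [0.0, 0.0, 0.0, 1.0]]}
scene {'K': [[460.26, 0.0, 264.18], [0.0, 460.26, 192.68], [0.0, 0.0, 1.0]], 'world_to_cam': [[-0.73, 0.68, -0.02, 357.71], [-0.51, -0.53, 0.68, 184.51], [0.45, 0.5, 0.74, -1643.75], [0.0, 0.0, 0.0, 1.0]]}
0.1 [ 171.43749698 -495.80913258  226.10701883] [-3.14017692e+00 -1.89631456e-04  3.32738009e-01] -18.8
scoop 0.95 [239. 185.] [344. 248.   0.]
scoop 0.89 [215. 148.] [431. 386.   0.]
scoop 0.81 [223. 287.] [ 402. -120.    0.]
scoop 0.65 [275. 342.] [ 217. -318.    0.]
scoop_grip 0.8 [244. 180.] [325. 248. 122.]
scoop_grip 0.78 [156. 249.] [626.  18. 122.]
scoop_grip 0.77 [222. 291.] [ 399. -123.  122.]
scoop_grip 0.68 [217. 145.] [414. 371. 122.]
scoop_grip 0.58 [280. 352.] [ 207. -324.  122.]
scoop_nose 0.74 [278. 189.] [205. 234.   2.]
scoop_nose 0.74 [206. 119.] [465. 495.   2.]
scoop_nose 0.65 [245. 258.] [323. -15.   2.]
scoop_nose 0.57 [191. 258.] [519. -15.   2.]
scoop_nose 0.5 [257. 313.] [ 279. -213.    2.]
tray 0.79 [180. 193.] [562. 225.   0.]
tray 0.27 [191. 327.] [ 520. -269.    0.]
bowl 0.72 [190. 326.] [ 523. -266.    0.]
ball1 0.7 [196. 192.] [496. 222.  31.]
ball1 0.66 [209. 183.] [451. 254.  31.]
ball1 0.61 [210. 205.] [448. 175.  31.]
jar1 0.77 [128. 251.] [757.   9.  -0.]
jar1 0.74 [122. 277.] [781. -87.   0.]
jar1 0.6 [119. 233.] [795.  77.   0.]
```

Run:
```python
import cv2
a=cv2.imread('pics/top0.png');cv2.imwrite('pics/topc.png',cv2.resize(a[90:310,90:390],(800,587),interpolation=cv2.INTER_CUBIC))
```

```text
(no output)
```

View pics/topc.png

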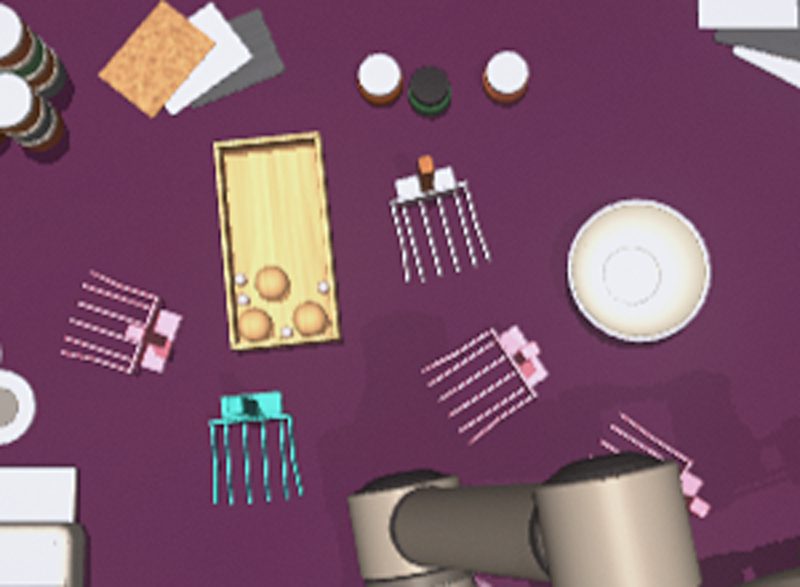

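View pics/scene0.png

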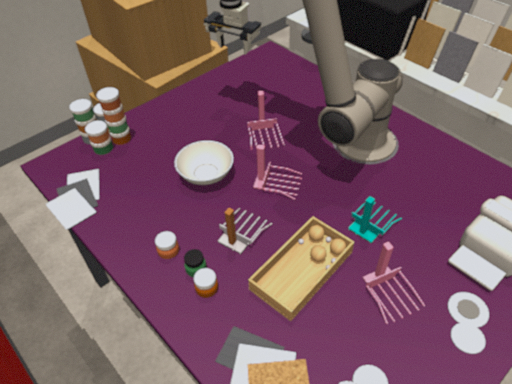

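Candidates for the scoop in the top picture, as (row, col):
- (156,249): steel bars with a brown wooden handle. This matches the description.
- (215,148), (223,287) and (275,342): pink look-alikes.
- (239,185): turquoise look-alike.

I choose the steel one. The tray is to its left and the bowl to its right.

```bash
cat >> h.py <<'E'
def delta(pos,yaw,tilt=None,Rt=None):
    """tool-frame rotvec deg + shift mm from measured pose to pos, tool down with yaw(deg)"""
    o=get_obs(); R0=R.from_euler('xyz',o['tcp_rot']); 
    if Rt is None: Rt=R.from_euler('xyz',[np.pi,0,np.deg2rad(yaw)])
    rv=np.rad2deg((R0.inv()*Rt).as_rotvec()); sh=R0.inv().apply(np.array(pos)-o['tool_pos'])
    print('t',round(o['time'],2),'pos',np.round(o['tool_pos'],1),'rot',np.rad2deg(o['tcp_rot']).round(2),'q',np.round(o['joint_positions'],3),'w',o['grip_width'])
    print('rv',rv.round(2),'sh',sh.round(1))
E
python3 - <<'E'
from h import *
delta([600,0,300],107)
a=cv2.imread('pics/top0.png');b=a[125:225,190:290];cv2.imwrite('pics/crop1.png',cv2.resize(b,(600,600),interpolation=cv2.INTER_CUBIC))
snap('wrist','w0')
E
```

```text
t 0.5 pos [ 171.5 -496.2  226.7] rot [180.     0.    19.07] q [-1.384  0.342  1.524 -0.     1.275 -0.146] w 91.70248541238202
rv [  0.     0.   -87.93] sh [ 567.1 -329.   -73.3]
```

View pics/crop1.png

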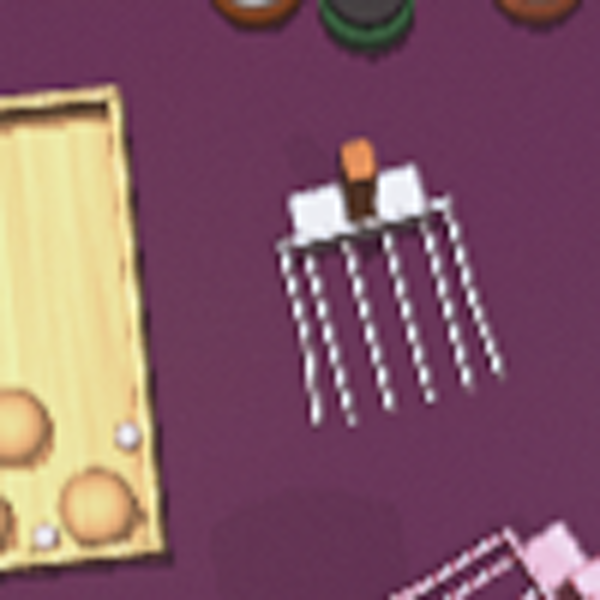

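View pics/w0.png

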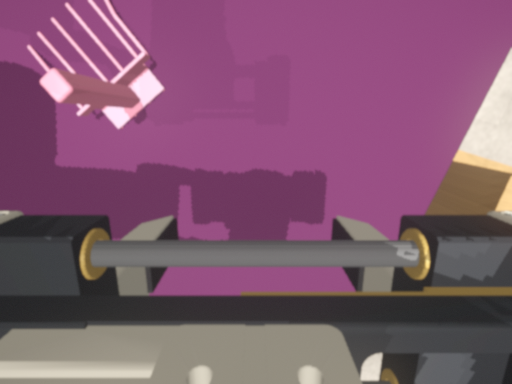

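The crop confirms it: steel bars, wooden handle at about (156,249), nose towards the robot. Next I move to a viewing pose near it.

Request:
{"method": "send_rows", "body": {"targets": [[[0,0,-7,40,-20,-12,-1],[0,0,-14,80,-40,-24,-1],[0,0,-21,120,-60,-36,-1],[0,0,-28,160,-80,-48,-1],[0,0,-35,200,-100,-60,-1]]]}}

```text
time: 0.97
tool_pos: [313.1, -350.9, 281.4]
tcp_rot: [3.141, 0.0, 0.949]
contact_force: [0.8, -1.0, 0.1]
grip_width: 91.5
```

Run:
```python
from h import *
delta([520,20,400],107)
M=camera_model('wrist');print(np.array(M['K']).round(1).tolist())
T=np.array(M['world_to_cam']);print(-T[:3,:3].T@T[:3,3], (-T[:3,:3].T@[0,0,1]))
```

```text
t 0.97 pos [ 313.1 -350.9  281.4] rot [1.7998e+02 1.0000e-02 5.4380e+01] q [-1.005  0.2    1.567  0.     1.374 -0.384] w 91.50477078535634
rv [ 2.000e-02  2.000e-02 -5.262e+01] sh [ 421.9  -47.8 -118.7]
[[283.2, 0.0, 254.5], [0.0, 283.2, 190.7], [0.0, 0.0, 1.0]]
[ 353.40995274 -295.94999885  440.91550073] [-0.14498573 -0.20167681 -0.96866176]
```

Request:
{"method": "send_rows", "body": {"targets": [[[0,0,-7,40,-5,-12,-1],[0,0,-14,80,-10,-24,-1],[0,0,-21,120,-14,-36,-1],[0,0,-28,160,-18,-48,-1],[0,0,-35,200,-22,-60,-1]]]}}

```text
time: 1.38
tool_pos: [411.5, -177.0, 341.1]
tcp_rot: [3.141, 0.0, 1.56]
contact_force: [1.2, -1.0, -0.9]
grip_width: 91.8
```

Run:
```python
from h import *
delta([520,60,380],97)
```

```text
t 1.38 pos [ 411.5 -177.   341.1] rot [1.7997e+02 2.0000e-02 8.9400e+01] q [-0.578  0.128  1.494 -0.     1.519 -0.567] w 91.79328157165526
rv [ 0.03  0.03 -7.6 ] sh [238.1 106.1 -38.9]
```

Request:
{"method": "send_rows", "body": {"targets": [[[0,0,-3,35,18,-8,-1],[0,0,-6,70,36,-16,-1],[0,0,-8,105,54,-24,-1],[0,0,-8,140,72,-32,-1],[0,0,-8,175,90,-39,-1]]]}}

```text
time: 1.8
tool_pos: [504.3, -3.3, 380.0]
tcp_rot: [3.141, 0.0, 1.694]
contact_force: [1.2, -0.7, 0.4]
grip_width: 91.5
```

Request:
{"method": "send_rows", "body": {"targets": [[[0,0,0,35,0,0,-1],[0,0,0,52,0,0,-1],[0,0,0,52,0,0,-1],[0,0,0,52,0,0,-1]]]}}

```text
time: 2.13
tool_pos: [497.3, 46.9, 379.3]
tcp_rot: [3.141, 0.001, 1.696]
contact_force: [0.4, 0.2, -0.3]
grip_width: 91.8
```

Run:
```python
from h import *
delta([520,60,380],97)
snap('wrist','w1')
```

```text
t 2.13 pos [497.3  46.9 379.3] rot [1.7999e+02 3.0000e-02 9.7200e+01] q [-0.059  0.222  1.277 -0.     1.642 -0.185] w 91.79267815076278
rv [0.01 0.03 0.2 ] sh [10.1 24.1 -0.7]
```

View pics/w1.png

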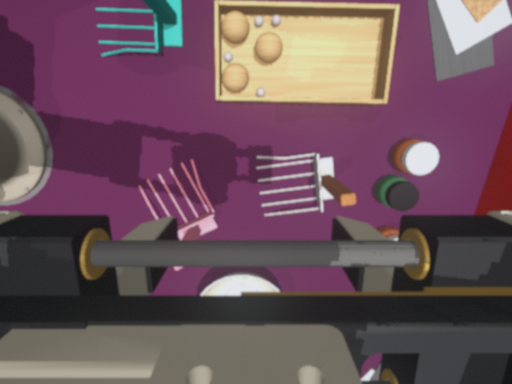

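Run:
```python
from h import *
a=cv2.imread('pics/w1.png');cv2.imwrite('pics/w1c.png',cv2.resize(a[0:112,205:405],(800,448),interpolation=cv2.INTER_CUBIC))
cv2.imwrite('pics/w1d.png',cv2.resize(a[140:230,240:370],(780,540),interpolation=cv2.INTER_CUBIC))
for l,z in (('scoop',0),('scoop_grip',122),('scoop_nose',2),('tray',0),('bowl',0),('ball1',31),('bead1',16)):
    for d in place_of(l,'wrist'): print(l,round(d['conf'],2),np.round(d['location']),ray('wrist',d['location'],z).round(1))
```

```text
scoop 0.94 [181. 324.] [639.1  10.2   0. ]
scoop 0.81 [ 21. 171.] [330.4 254.1   0. ]
scoop 0.61 [228. 197.] [ 401.8 -117.6    0. ]
scoop_grip 0.8 [192. 341.] [634.2  19.7 122. ]
scoop_nose 0.79 [172. 167.] [336.1  -8.1   2. ]
scoop_nose 0.65 [17. 98.] [207.5 243.7   2. ]
scoop_nose 0.57 [187. 261.] [520.  -16.4   2. ]
tray 0.83 [ 59. 301.] [560.3 222.2   0. ]
tray 0.63 [ 22. 258.] [477.8 269.9   0. ]
bowl 0.72 [299. 242.] [ 510.2 -269.8    0. ]
ball1 0.91 [ 48. 266.] [495.9 225.2  31. ]
ball1 0.85 [ 27. 237.] [445.1 250.3  31. ]
ball1 0.75 [ 78. 235.] [450.  172.7  31. ]
bead1 0.56 [ 19. 276.] [507.2 273.4  16. ]
bead1 0.51 [ 20. 257.] [476.6 268.   16. ]
bead1 0.47 [ 90. 258.] [491.4 159.8  16. ]
bead1 0.45 [ 55. 230.] [437.8 210.2  16. ]
```

View pics/w1c.png

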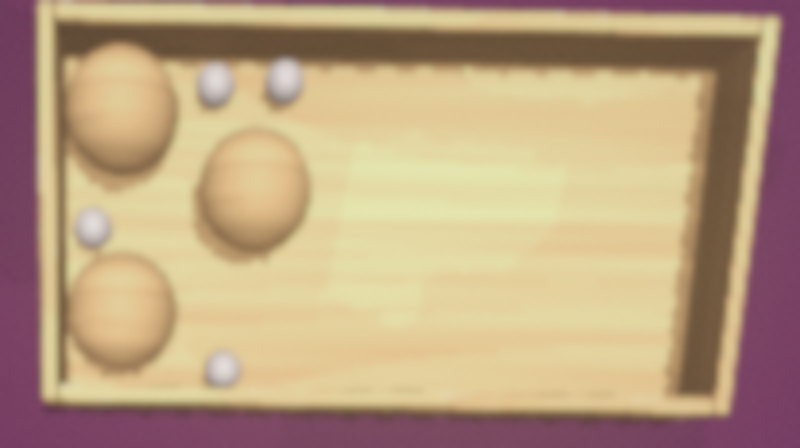

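View pics/w1d.png

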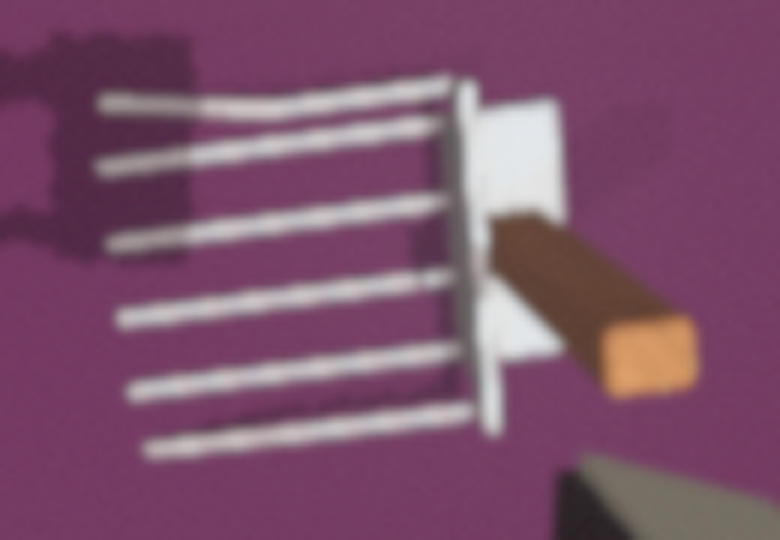

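Run:
```python
from h import *
M=camera_model('wrist')
c=[ray('wrist',(r/4,205+x/4),50,M) for x,r in ((38,2),(780,17),(728,414),(45,402))]
c=np.array(c)[:,:2];print(c.round(1).tolist(),'ctr',c.mean(0).round(1))
for i in range(4):
    d=c[(i+1)%4]-c[i];print(np.linalg.norm(d).round(1),np.rad2deg(np.arctan2(d[1],d[0])).round(2))
for x,r in ((98,167),(108,244),(118,320),(130,393)):print(ray('wrist',(140+r/6,240+x/6),2,M).round(1))
print('top',ray('wrist',(140+355/6,240+650/6),150,M).round(1))
# bar back ends at back plate x=18 z~4
for x,r in ((440,125),(445,200),(450,278),(462,350)):print('b',ray('wrist',(140+r/6,240+x/6),2,M).round(1))
```

```text
[[409.6, 277.0], [690.7, 306.3], [705.3, 162.2], [425.0, 132.7]] ctr [557.7 219.5]
282.6 5.96
144.8 -84.21
281.8 -173.99
145.1 96.11
[505.7  21.3   2. ]
[512.   -3.3   2. ]
[518.4 -28.1   2. ]
[525.5 -52.4   2. ]
top [637.6  17.4 150. ]
b [611.8  47.8   2. ]
b [617.6  24.2   2. ]
b [623.7  -1.    2. ]
b [631.8 -24.5   2. ]
```

Measured: tray centre (557.7, 219.5), yaw 6°. The scoop handle is at (637.8, 17.4), and its nose points along 195°. The picture also shows three balls and four beads at the tray's near end. Now I go over the handle with yaw 105°.

Run:
```python
from h import *
delta([637.8,17.4,200],105)
```

```text
t 2.53 pos [497.5  45.5 379.2] rot [-1.800e+02  1.000e-02  9.699e+01] q [-0.062  0.223  1.277 -0.     1.642 -0.184] w 92.2160433288405
rv [-0.    0.01 -8.01] sh [-44.9 135.9 179.2]
```

Request:
{"method": "send_rows", "body": {"targets": [[[0,0,-4,-10,28,30,-1],[0,0,-8,-20,56,60,-1],[0,0,-8,-28,84,90,-1],[0,0,-8,-36,112,120,-1],[0,0,-8,-44.9,136,150,-1]]]}}

```text
time: 2.95
tool_pos: [639.4, 17.8, 227.9]
tcp_rot: [3.141, 0.0, 1.833]
contact_force: [0.4, 0.2, -0.0]
grip_width: 91.8
```

Request:
{"method": "send_rows", "body": {"targets": [[[0,0,0,0,0,15,-1],[0,0,0,0,0,25,-1],[0,0,0,0,0,25,-1]]]}}

```text
time: 3.2
tool_pos: [636.7, 18.1, 201.4]
tcp_rot: [-3.137, -0.002, 1.833]
contact_force: [-0.6, -0.7, 0.4]
grip_width: 92.1
```

Run:
```python
from h import *
delta([637.8,17.4,103],105)
snap('wrist','w2')
M=camera_model('wrist')
print(proj('wrist',[637.8,17.4,150],M))
```

```text
t 3.2 pos [636.7  18.1 201.4] rot [-1.7972e+02 -1.0000e-01  1.0503e+02] q [-0.092  0.572  1.221 -0.     1.354 -0.354] w 92.07583954675033
rv [-0.28 -0.1   0.03] sh [-1.2  1.3 98.4]
(np.float64(207.03820977270948), np.float64(252.71983739877052))
```

View pics/w2.png

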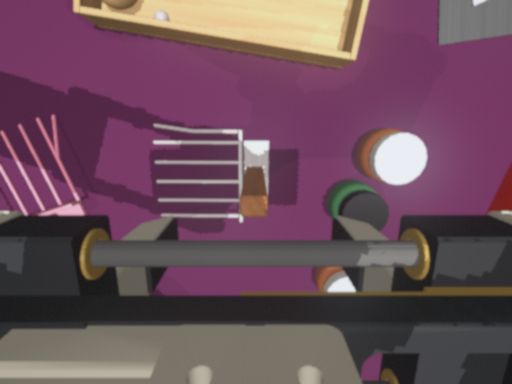

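The handle top shows at about (205,255), against a predicted (207,253), and the bars are aligned with the jaws. I descend.

Request:
{"method": "send_rows", "body": {"targets": [[[0,0,0,-0.5,1,25,-1],[0,0,0,-0.5,1,50,-1],[0,0,0,-0.5,1,75,-1],[0,0,0,-0.5,1,98,-1],[0,0,0,-0.5,1,98,-1]]]}}

```text
time: 3.67
tool_pos: [637.0, 18.5, 104.2]
tcp_rot: [-3.137, -0.001, 1.834]
contact_force: [-1.5, -0.0, -0.4]
grip_width: 91.8
```

Request:
{"method": "send_rows", "body": {"targets": [[[0,0,0,0,0,0,0.5],[0,0,0,0,0,0,1],[0,0,0,0,0,0,1],[0,0,0,0,0,0,1],[0,0,0,0,0,0,1]]]}}

```text
time: 4.08
tool_pos: [639.7, 18.2, 107.7]
tcp_rot: [3.139, 0.001, 1.834]
contact_force: [-0.8, -0.0, 0.5]
grip_width: 63.2
```

Request:
{"method": "send_rows", "body": {"targets": [[[0,0,0,0,0,0,1],[0,0,0,0,0,0,1],[0,0,0,0,0,0,1],[0,0,0,0,0,0,1]]]}}

```text
time: 4.42
tool_pos: [639.0, 18.2, 106.2]
tcp_rot: [-3.141, 0.0, 1.834]
contact_force: [-0.8, -0.8, -0.1]
grip_width: 36.7
```

Run:
```python
from h import *
delta([637.8,17.4,103],105)
```

```text
t 4.42 pos [639.   18.2 106.2] rot [-179.99    0.    105.07] q [-0.091  0.656  1.343 -0.     1.143 -0.354] w 36.714411523959505
rv [-0.01  0.    0.07] sh [-0.5 -1.3  3.2]
```

Request:
{"method": "send_rows", "body": {"targets": [[[0,0,0,0,0,0,1],[0,0,0,0,0,0,1],[0,0,0,0,0,0,1],[0,0,0,0,0,0,1]]]}}

```text
time: 4.75
tool_pos: [638.9, 18.2, 105.9]
tcp_rot: [-3.141, -0.0, 1.834]
contact_force: [0.5, 0.2, -1.9]
grip_width: 22.0
```

Run:
```python
from h import *
delta([637.8,17.4,103],105)
```

```text
t 4.75 pos [638.9  18.2 105.9] rot [-1.7997e+02 -1.0000e-02  1.0507e+02] q [-0.091  0.656  1.343 -0.     1.143 -0.354] w 22.016468337315917
rv [-0.03 -0.01  0.07] sh [-0.5 -1.2  2.9]
```

Gripped: opening 22.0 mm, TCP at 105.9 with the underside on the table. Next I lift and carry it to above the empty end of the tray.

Request:
{"method": "send_rows", "body": {"targets": [[[0,0,0,0,0,-10,1],[0,0,0,0,0,-30,1],[0,0,0,0,0,-55,1],[0,0,0,0,0,-80,1],[0,0,0,0,0,-90,1]]]}}

```text
time: 5.17
tool_pos: [640.5, 18.1, 200.7]
tcp_rot: [3.136, 0.002, 1.834]
contact_force: [1.1, -0.4, -0.6]
grip_width: 21.9
```

```bash
cat >> h.py <<'E'
TC=np.array([557.7,219.5]);TY=np.deg2rad(6.0);U=np.array([np.cos(TY),np.sin(TY)]);V=np.array([-U[1],U[0]])
def tr(x,y,z): p=TC+U*x+V*y; return [p[0],p[1],z]
def where():
    o=get_obs(); d=o['tool_pos'][:2]-TC; print('tray xy',(d@U).round(1),(d@V).round(1),'z',o['tool_pos'][2].round(1),'yaw',np.rad2deg(o['tcp_rot'][2]).round(2),'F',np.round(o['contact_force'],1),'w',round(o['grip_width'],1))
E
python3 - <<'E'
from h import *
delta(tr(112,0,195),96); snap('scene','s1')
E
```

```text
t 5.17 pos [640.5  18.1 200.7] rot [1.7967e+02 1.3000e-01 1.0507e+02] q [-0.091  0.573  1.222 -0.     1.341 -0.354] w 21.8921031603577
rv [0.34 0.1  9.07] sh [198.3  83.    5.8]
```

View pics/s1.png

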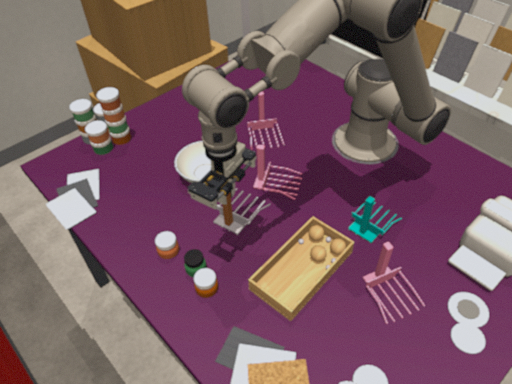

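The scoop is hanging upright in the grip. On to the tray.

Request:
{"method": "send_rows", "body": {"targets": [[[0,0,2,20,8,0,1],[0,0,4,50,21,0,1],[0,0,6,85,36,0,1],[0,0,8,120,50,0,1],[0,0,9,150,63,0,1]]]}}

```text
time: 5.63
tool_pos: [660.2, 181.6, 194.9]
tcp_rot: [-3.14, -0.0, 1.675]
contact_force: [0.0, 0.6, -2.3]
grip_width: 22.1
```

Request:
{"method": "send_rows", "body": {"targets": [[[0,0,0,25,12,0,1],[0,0,0,38,26,0,1],[0,0,0,38,26,0,1],[0,0,0,38,26,0,1]]]}}

```text
time: 5.97
tool_pos: [682.2, 220.6, 194.1]
tcp_rot: [-3.139, 0.001, 1.678]
contact_force: [-0.9, -0.1, -1.5]
grip_width: 21.7
```

Run:
```python
from h import *
delta(tr(112,0,195),96);where(); snap('top','t1');snap('wrist','w3')
a=cv2.imread('pics/t1.png');cv2.imwrite('pics/t1c.png',cv2.resize(a[120:240,150:270],(600,600),interpolation=cv2.INTER_CUBIC))
```

```text
t 5.97 pos [682.2 220.6 194.1] rot [-1.7985e+02  4.0000e-02  9.6160e+01] q [ 0.206  0.739  0.934 -0.     1.471  0.099] w 21.71405089873204
rv [-0.15  0.04  0.16] sh [ 11.9 -11.9  -0.9]
tray xy 123.9 -11.9 z 194.1 yaw 96.16 F [-0.9 -0.1 -1.5] w 21.7
```

View pics/t1c.png

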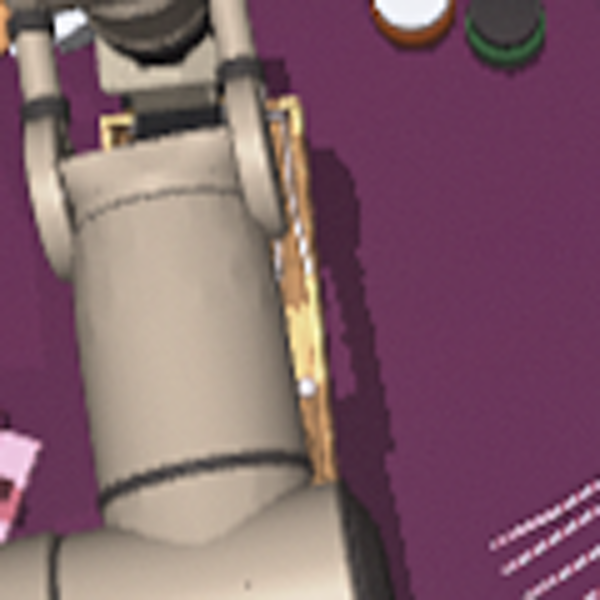

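View pics/w3.png

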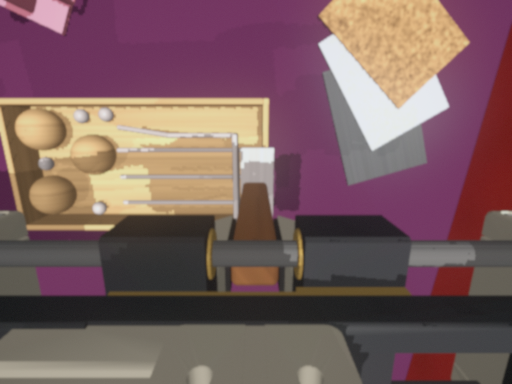

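Request:
{"method": "send_rows", "body": {"targets": [[[0,0,0,6,-6,0,1],[0,0,0,12,-12,0,1],[0,0,0,12,-12,0,1],[0,0,0,12,-12,10,1],[0,0,0,12,-12,10,1]]]}}

```text
time: 6.48
tool_pos: [668.7, 230.3, 184.5]
tcp_rot: [-3.139, 0.001, 1.677]
contact_force: [-0.1, -0.1, -2.3]
grip_width: 21.9
```

Run:
```python
from h import *
where(); im=snap('wrist','w4'); M=camera_model('wrist')
a=cv2.imread('pics/w4.png')
for x,y in ((-141,-72),(-141,72),(141,72),(141,-72),(135,66),(-135,66)):
    r,c=proj('wrist',tr(x,y,50),M); cv2.circle(a,(int(round(c)),int(round(r))),1,(0,0,255),-1); print(x,y,round(r,1),round(c,1))
o=get_obs(); p0=o['tool_pos']; Rt=R.from_euler('xyz',o['tcp_rot'])
def sc(x,y,z): return p0+Rt.apply([ y*-1*-1*0+0,0,0])+Rt.apply([-y if 0 else 0,0,0])
# scoop axes: x=-tool y, z=-tool z, y=z cross x = (-tz)x(-ty)=tz x ty=-tx
def sc(x,y,z): return p0+Rt.apply([-y,-x,-(z-106)])
for x,y,z in ((127,-58,3),(127,58,3),(127,-12.5,2),(127,-37.5,2),(18,-52,22),(127,12.5,2)):
    r,c=proj('wrist',sc(x,y,z),M); cv2.circle(a,(int(round(c)),int(round(r))),1,(0,255,0),-1)
cv2.imwrite('pics/w4c.png',cv2.resize(a[80:240,0:300],(800,427),interpolation=cv2.INTER_CUBIC))
```

```text
tray xy 111.5 -0.9 z 184.5 yaw 96.07 F [-0.1 -0.1 -2.3] w 21.9
-141 -72 244.3 29.7
-141 72 112.0 1.6
141 72 112.2 282.6
141 -72 244.7 279.4
135 66 118.4 276.5
-135 66 118.2 8.8
```

View pics/w4c.png

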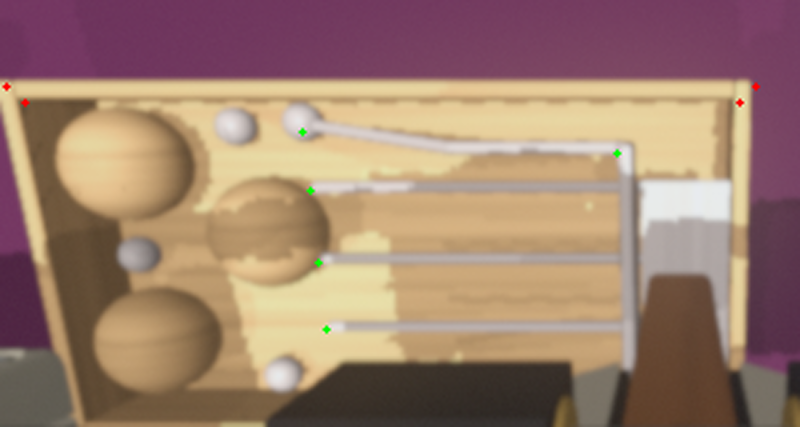

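In w4 the bars run parallel to the tray edge, with the nose tips short of the balls and beads. I apply a correction of +2 mm in y and -2.5 mm in x, then lower it.

Request:
{"method": "send_rows", "body": {"targets": [[[0,0,0,2,-2.5,10,1],[0,0,0,2,-2.5,22,1],[0,0,0,2,-2.5,34,1],[0,0,0,2,-2.5,46,1],[0,0,0,2,-2.5,46,1]]]}}

```text
time: 6.95
tool_pos: [665.5, 231.7, 137.0]
tcp_rot: [-3.136, 0.001, 1.676]
contact_force: [-1.3, 0.2, -1.6]
grip_width: 21.9
```

Run:
```python
from h import *
where(); im=snap('wrist','w5'); M=camera_model('wrist')
a=cv2.imread('pics/w5.png')
cv2.imwrite('pics/w5c.png',cv2.resize(a[80:260,0:300],(800,480),interpolation=cv2.INTER_CUBIC))
```

```text
tray xy 108.5 0.9 z 137.0 yaw 96.05 F [-1.3  0.2 -1.6] w 21.9
```

View pics/w5c.png

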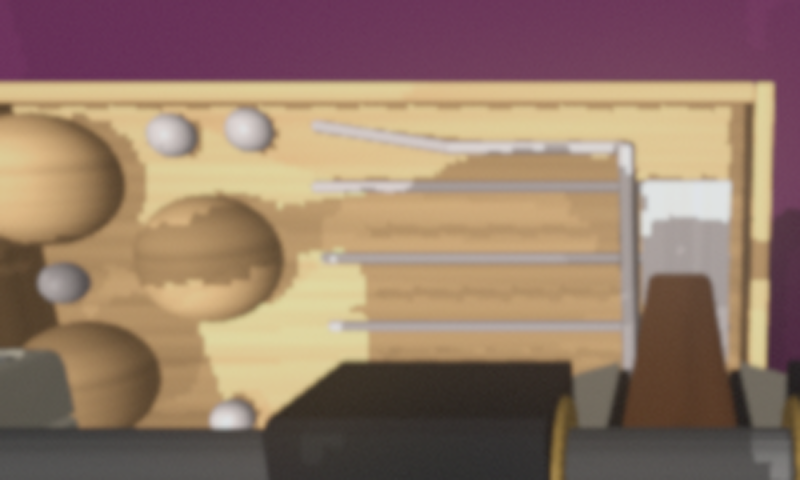

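Request:
{"method": "send_rows", "body": {"targets": [[[0,0,0,0,0,8,1],[0,0,0,0,0,16,1],[0,0,0,0,0,21,1],[0,0,0,0,0,21,1],[0,0,0,0,0,21,1]]]}}

```text
time: 7.42
tool_pos: [666.6, 232.3, 118.8]
tcp_rot: [-3.141, 0.0, 1.677]
contact_force: [0.2, -0.1, -1.8]
grip_width: 22.0
```

Run:
```python
from h import *
where(); im=snap('wrist','w6'); M=camera_model('wrist')
print(np.rad2deg(get_obs()['tcp_rot']))
a=cv2.imread('pics/w6.png')
cv2.imwrite('pics/w6c.png',cv2.resize(a[80:260,0:300],(800,480),interpolation=cv2.INTER_CUBIC))
```

```text
tray xy 109.7 1.3 z 118.8 yaw 96.07 F [ 0.2 -0.1 -1.8] w 22.0
[1.79986063e+02 3.91224272e-03 9.60676661e+01]
```

View pics/w6c.png

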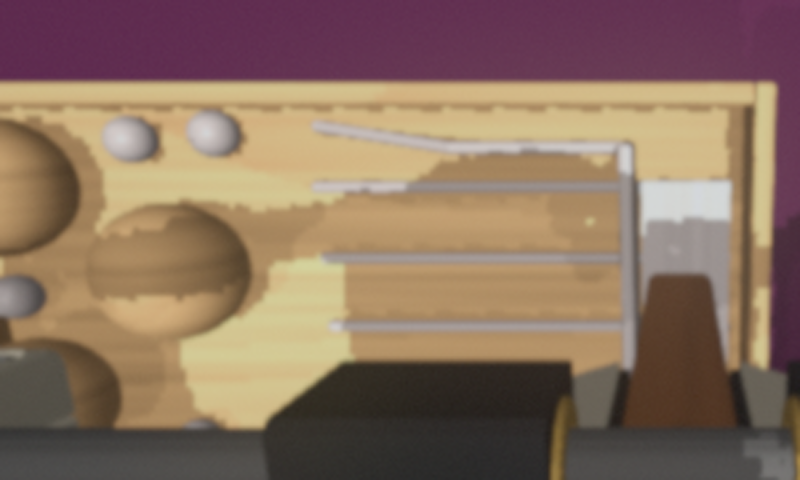

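Request:
{"method": "send_rows", "body": {"targets": [[[0,0,0,0,0,2,1],[0,0,0,0,0,4,1],[0,0,0,0,0,4,1],[0,0,0,0,0,4,1]]]}}

```text
time: 7.8
tool_pos: [666.7, 232.3, 115.2]
tcp_rot: [-3.142, 0.0, 1.677]
contact_force: [-0.3, -0.4, -1.0]
grip_width: 22.1
```

Run:
```python
from h import *
where()
```

```text
tray xy 109.8 1.4 z 115.2 yaw 96.07 F [-0.3 -0.4 -1. ] w 22.1
```

Request:
{"method": "send_rows", "body": {"targets": [[[0,0,0,0,-4,0.5,1],[0,0,0,0,-9,0.5,1],[0,0,0,0,-15,0.5,1],[0,0,0,0,-21,0.5,1],[0,0,0,0,-27,0.5,1]]]}}

```text
time: 8.22
tool_pos: [639.1, 229.4, 114.9]
tcp_rot: [-3.142, 0.0, 1.677]
contact_force: [0.1, 0.6, -1.4]
grip_width: 22.2
```

Request:
{"method": "send_rows", "body": {"targets": [[[0,0,0,-2,-5,0,1],[0,0,0,-4,-10,0,1],[0,0,0,-2,-15,0,1],[0,0,0,0,-20,0,1],[0,0,0,2,-25,0,1]]]}}

```text
time: 8.63
tool_pos: [614.4, 229.0, 114.8]
tcp_rot: [3.141, -0.0, 1.677]
contact_force: [0.4, 1.0, -1.6]
grip_width: 21.9
```

Run:
```python
from h import *
where();snap('wrist','w7');snap('scene','s7')
a=cv2.imread('pics/w7.png');b=cv2.imread('pics/s7.png')
cv2.imwrite('pics/w7c.png',cv2.resize(a[60:220,0:300],(800,427),interpolation=cv2.INTER_CUBIC))
cv2.imwrite('pics/s7c.png',cv2.resize(b[200:330,235:375],(700,650)[:2] if 0 else (600,557),interpolation=cv2.INTER_CUBIC))
```

```text
tray xy 57.4 3.5 z 114.8 yaw 96.06 F [ 0.4  1.  -1.6] w 21.9
```

View pics/w7c.png

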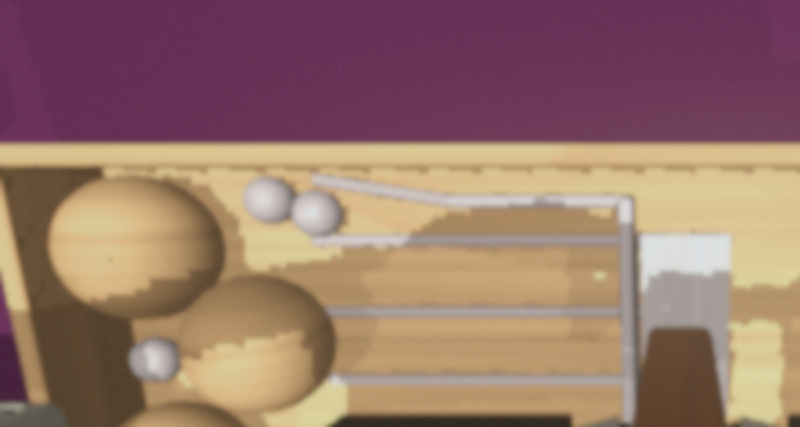

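View pics/s7c.png

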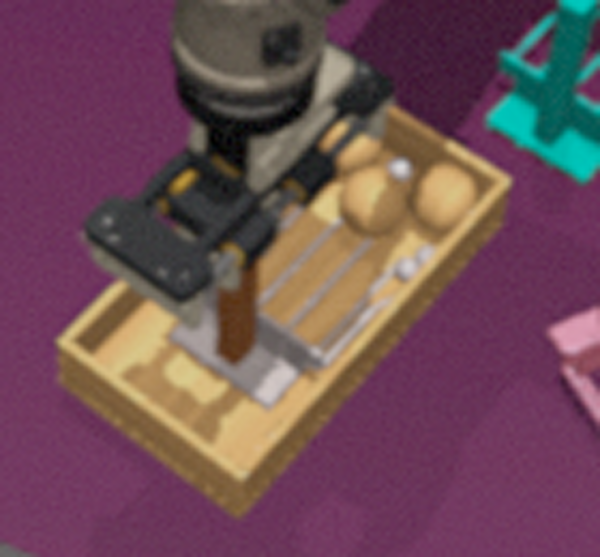

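The beads are moving into the gap between rail and bar at about (213,318) in the crop, and the middle ball is at the nose. I keep pushing with small sideways wiggles.

Request:
{"method": "send_rows", "body": {"targets": [[[0,0,0,-2,-4,0,1],[0,0,0,-4,-8,0,1],[0,0,0,-6,-12,0,1],[0,0,0,-4,-16,0,1],[0,0,0,-1,-20,0,1]]]}}

```text
time: 9.15
tool_pos: [594.8, 225.3, 114.7]
tcp_rot: [-3.142, 0.0, 1.676]
contact_force: [0.5, 0.7, -1.7]
grip_width: 21.5
```

```bash
cat >> h.py <<'E'
def look(n,r=(60,220)):
    where();snap('wrist','w'+n);snap('scene','s'+n)
    a=cv2.imread('pics/w%s.png'%n);b=cv2.imread('pics/s%s.png'%n)
    a=cv2.resize(a[r[0]:r[1],0:300],None,fx=2.2,fy=2.2,interpolation=cv2.INTER_CUBIC)
    b=cv2.resize(b[200:330,260:370],None,fx=2.2,fy=2.2,interpolation=cv2.INTER_CUBIC)
    c=np.zeros((max(a.shape[0],b.shape[0]),a.shape[1]+b.shape[1],3),np.uint8)
    c[:a.shape[0],:a.shape[1]]=a;c[:b.shape[0],a.shape[1]:]=b
    cv2.imwrite('pics/l%s.png'%n,c[:,:]if c.shape[1]<=800 else cv2.resize(c,(800,int(c.shape[0]*800/c.shape[1]))))
E
python3 -c "
from h import *
look('8')"
```

```text
tray xy 37.5 1.9 z 114.7 yaw 96.02 F [ 0.5  0.7 -1.7] w 21.5
```

View pics/l8.png

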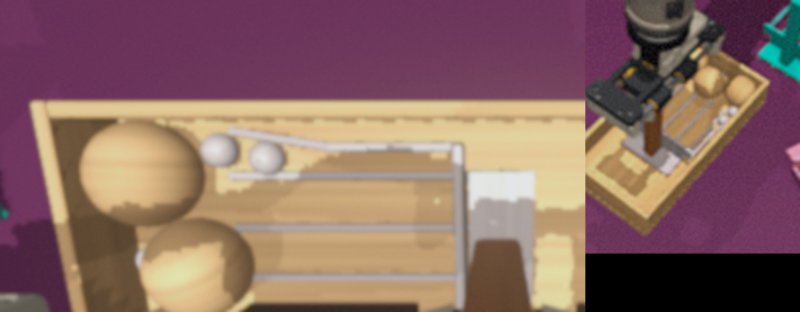

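Request:
{"method": "send_rows", "body": {"targets": [[[0,0,0,1,-4,0,1],[0,0,0,3,-8,0,1],[0,0,0,1,-12,0,1],[0,0,0,-2,-16,0,1],[0,0,0,-1,-20,0,1]]]}}

```text
time: 9.67
tool_pos: [575.2, 221.9, 114.7]
tcp_rot: [3.141, 0.001, 1.676]
contact_force: [1.1, -0.1, -3.0]
grip_width: 21.9
```

```bash
python3 -c "
from h import *
look('9')"
```

```text
tray xy 17.6 0.6 z 114.7 yaw 96.05 F [ 1.1 -0.1 -3. ] w 21.9
```

View pics/l9.png

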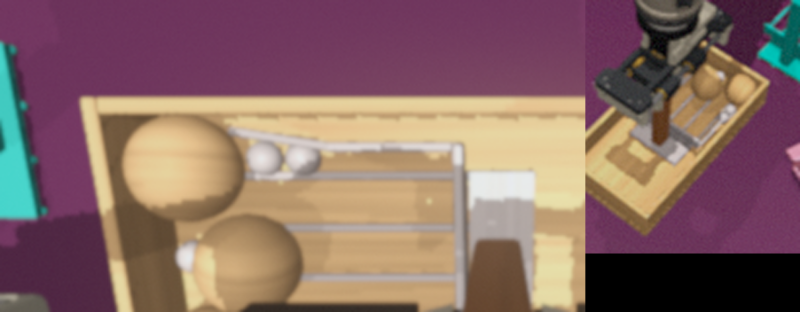

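Both left-hand beads are in the gap, and the balls are starting to ride onto the bars. I continue.

Request:
{"method": "send_rows", "body": {"targets": [[[0,0,0,1,-3,0,1],[0,0,0,2,-6,0,1],[0,0,0,1,-9,0,1],[0,0,0,0,-12,0,1],[0,0,0,0,-14,0,1]]]}}

```text
time: 10.18
tool_pos: [560.9, 220.9, 114.6]
tcp_rot: [-3.141, 0.0, 1.677]
contact_force: [1.4, -0.1, -3.3]
grip_width: 21.8
```

```bash
python3 -c "
from h import *
look('10')"
```

```text
tray xy 3.3 1.1 z 114.6 yaw 96.07 F [ 1.4 -0.1 -3.3] w 21.8
```

View pics/l10.png

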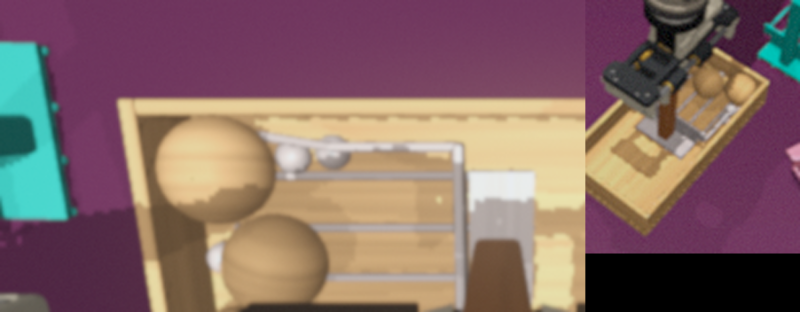

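Request:
{"method": "send_rows", "body": {"targets": [[[0,0,0,0,-3,0,1],[0,0,0,0,-6,0,1],[0,0,0,0,-9,0,1],[0,0,0,0,-9,0,1],[0,0,0,0,-9,0,1]]]}}

```text
time: 10.7
tool_pos: [552.2, 220.2, 114.8]
tcp_rot: [-3.141, 0.0, 1.677]
contact_force: [-0.5, 0.2, -2.4]
grip_width: 22.1
```

```bash
python3 -c "
from h import *
look('11');o=get_obs();print(o['joint_positions'],np.rad2deg(o['tcp_rot']))"
```

```text
tray xy -5.4 1.3 z 114.8 yaw 96.07 F [-0.5  0.2 -2.4] w 22.1
[ 2.50532271e-01  5.71946282e-01  1.47620294e+00 -7.31366015e-05
  1.09336340e+00  1.44642370e-01] [1.79994926e+02 3.02225051e-03 9.60689696e+01]
```

View pics/l11.png

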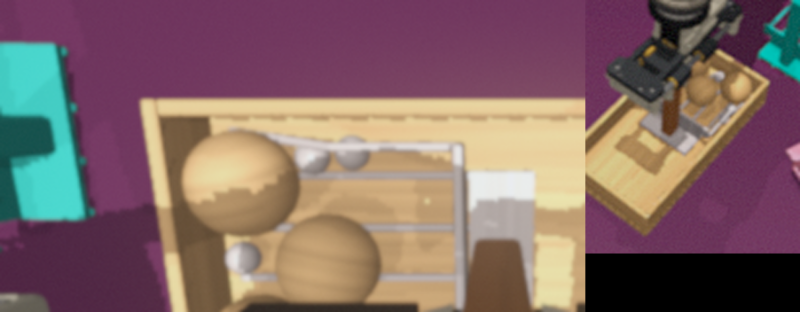

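All three balls are on the bars and there is no contact force. Now I tilt the nose up while backing away, so the nose stays clear of the end wall.

Request:
{"method": "send_rows", "body": {"targets": [[[3,0,0,0,5,-1.5,1],[6,0,0,0,10,-3,1],[9,0,0,0,15,-4,1],[12,0,0,0,19.5,-5,1],[15,0,0,0,23.5,-6,1]]]}}

```text
time: 11.22
tool_pos: [576.4, 222.7, 120.9]
tcp_rot: [-2.878, -0.0, 1.677]
contact_force: [1.1, 0.4, -2.6]
grip_width: 21.8
```

```bash
python3 -c "
from h import *
look('12');o=get_obs();print(o['joint_positions'],np.rad2deg(o['tcp_rot']))"
```

```text
tray xy 19.0 1.3 z 120.9 yaw 96.06 F [ 1.1  0.4 -2.6] w 21.8
[0.22761423 0.75967717 1.13024374 0.03146978 1.51197751 0.1165811 ] [-1.64981463e+02  1.53159043e-02  9.60221239e+01]
```

View pics/l12.png

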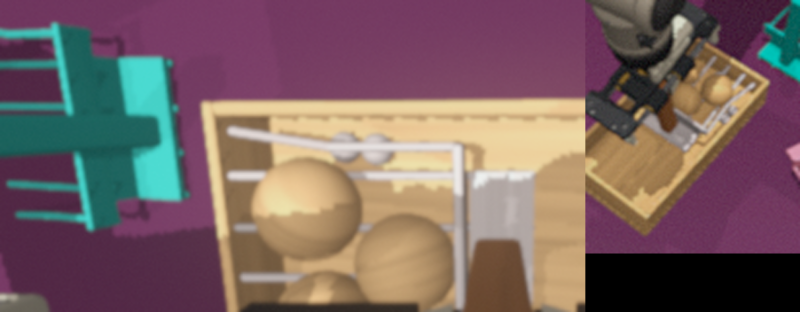

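```bash
cat >> h.py <<'E'
def rt(yaw,th): return R.from_euler('xyz',[np.pi,0,np.deg2rad(yaw)])*R.from_euler('x',th,degrees=True)
E
python3 -c "
from h import *
delta(tr(26,1.3,135),96,Rt=rt(96.05,20))
delta(tr(28,1.3,215),96,Rt=rt(96.05,20))"
```

```text
t 11.32 pos [577.3 222.4 119.5] rot [-1.6498e+02  2.0000e-02  9.6020e+01] q [0.228 0.76  1.13  0.031 1.512 0.117] w 21.693230443248453
rv [ 4.98  0.01 -0.03] sh [  0.5   1.9 -16.6]
t 11.32 pos [577.3 222.4 119.5] rot [-1.6498e+02  2.0000e-02  9.6020e+01] q [0.228 0.76  1.13  0.031 1.512 0.117] w 21.693230443248453
rv [ 4.98  0.01 -0.03] sh [  0.4 -16.9 -94.4]
```

Request:
{"method": "send_rows", "body": {"targets": [[[2,0,0,0,1.5,-3,1],[4,0,0,0,2,-8,1],[5,0,0,0,2,-14,1],[5,0,0,0,2,-17,1],[5,0,0,0,2,-17,1]]]}}

```text
time: 11.73
tool_pos: [582.5, 223.5, 137.0]
tcp_rot: [-2.795, -0.0, 1.677]
contact_force: [0.3, 0.5, -2.3]
grip_width: 21.9
```

```bash
python3 -c "
from h import *
look('13');a=cv2.imread('pics/s13.png');cv2.imwrite('pics/s13c.png',cv2.resize(a[190:330,240:380],(700,700)[:2],interpolation=cv2.INTER_CUBIC)[:600])"
```

```text
tray xy 25.1 1.4 z 137.0 yaw 96.07 F [ 0.3  0.5 -2.3] w 21.9
```

View pics/l13.png

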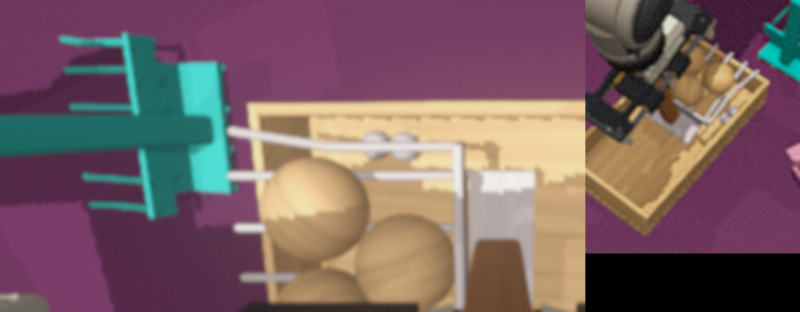

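View pics/s13c.png

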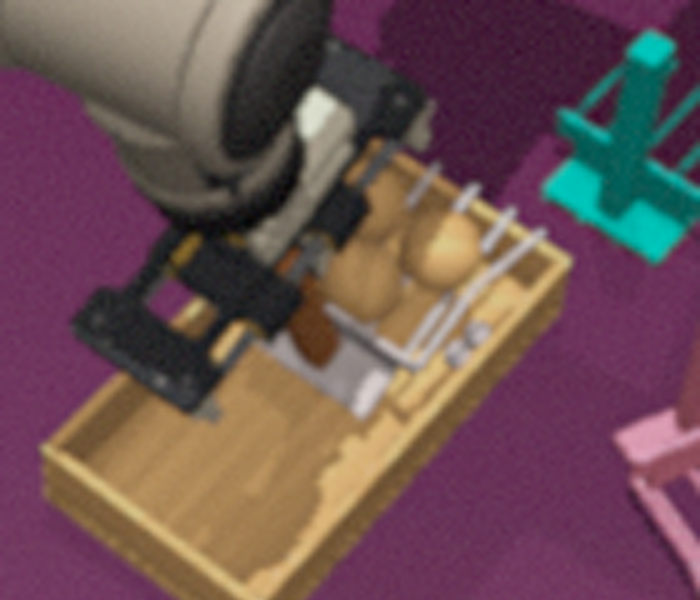

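The three balls are nested on the scoop, and two beads are on the tray floor beside the rail. I lift slowly straight up.

```bash
python3 -c "
from h import *
delta(tr(27,1.3,225),96,Rt=rt(96.05,22))"
```

```text
t 11.83 pos [581.8 223.4 136.7] rot [-160.07    0.     96.08] q [0.223 0.811 1.001 0.04  1.675 0.114] w 21.643219851532915
rv [2.07 0.01 0.02] sh [ -0.1 -27.7 -83.9]
```

Request:
{"method": "send_rows", "body": {"targets": [[[1,0,0,0,-3,-9,1],[2,0,0,0,-8,-24,1],[2,0,0,0,-14,-42,1],[2,0,0,0,-20,-60,1],[2,0,0,0,-25,-76,1]]]}}

```text
time: 12.25
tool_pos: [584.3, 223.7, 217.6]
tcp_rot: [-2.759, 0.0, 1.677]
contact_force: [-0.3, 0.6, -2.2]
grip_width: 21.6
```

Request:
{"method": "send_rows", "body": {"targets": [[[0,0,0,0,-3,-8,1],[0,0,0,0,-3,-8,1],[0,0,0,0,-3,-8,1]]]}}

```text
time: 12.5
tool_pos: [584.6, 223.7, 224.8]
tcp_rot: [-2.758, 0.0, 1.677]
contact_force: [-0.1, 0.1, -3.3]
grip_width: 21.9
```

```bash
python3 -c "
from h import *
look('14');a=cv2.imread('pics/s14.png');cv2.imwrite('pics/s14c.png',cv2.resize(a[170:310,240:380],(700,700)[:2],interpolation=cv2.INTER_CUBIC)[:600])
for l in ('bead1','ball1'):
  for c in ('scene','wrist'):
    for d in boxes_of(l,c): print(c,l,round(d['conf'],2),np.round(d['location']))"
```

```text
tray xy 27.2 1.3 z 224.8 yaw 96.07 F [-0.1  0.1 -3.3] w 21.9
wrist bead1 0.6 [130. 234.]
wrist bead1 0.5 [133. 244.]
scene ball1 0.79 [222. 329.]
scene ball1 0.64 [210. 319.]
scene ball1 0.6 [226. 311.]
scene ball1 0.38 [261. 194.]
wrist ball1 0.89 [166. 164.]
wrist ball1 0.63 [209. 161.]
wrist ball1 0.59 [196. 208.]
```

View pics/w14.png

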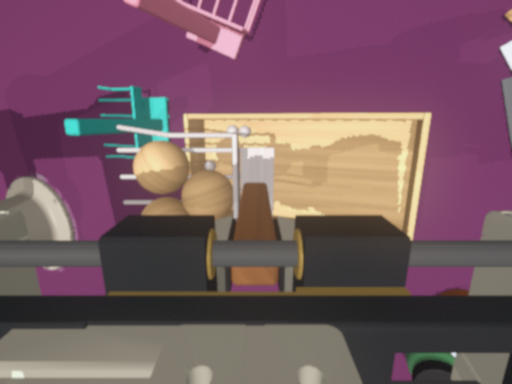

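View pics/s14c.png

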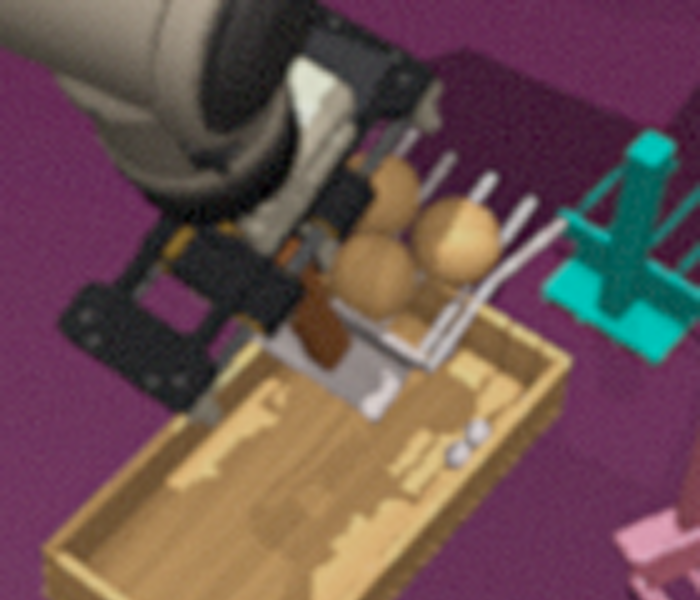

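```bash
python3 -c "
from h import *
for rc in ((165,209),(130,233),(131,245)):
  p=ray('wrist',rc,16); d=p[:2]-TC; print(rc,(d@U).round(1),(d@V).round(1))
  o=get_obs();Rt=R.from_euler('xyz',o['tcp_rot'])
  # intersect plane scoop z=10
  M=camera_model('wrist');T=np.array(M['world_to_cam']);c=-T[:3,:3].T@T[:3,3]
  q0=Rt.inv().apply(c-o['tool_pos']);q1=Rt.inv().apply(p-o['tool_pos'])
  f=lambda q:np.array([-q[1],-q[0],106-q[2]])
  a,b=f(q0),f(q1);t=(a[2]-10)/(a[2]-b[2]);print('  in scoop z10',(a+t*(b-a)).round(1))
a=cv2.imread('pics/w14.png');cv2.imwrite('pics/w14c.png',cv2.resize(a[110:240,100:280],(780,563),interpolation=cv2.INTER_CUBIC))"
```

```text
(165, 209) -128.3 1.7
  in scoop z10 [ 40.6 -25.8  10. ]
(130, 233) -88.2 52.6
  in scoop z10 [ 18.1 -57.1  10. ]
(131, 245) -70.2 51.6
  in scoop z10 [  7.5 -56.2  10. ]
```

View pics/w14c.png

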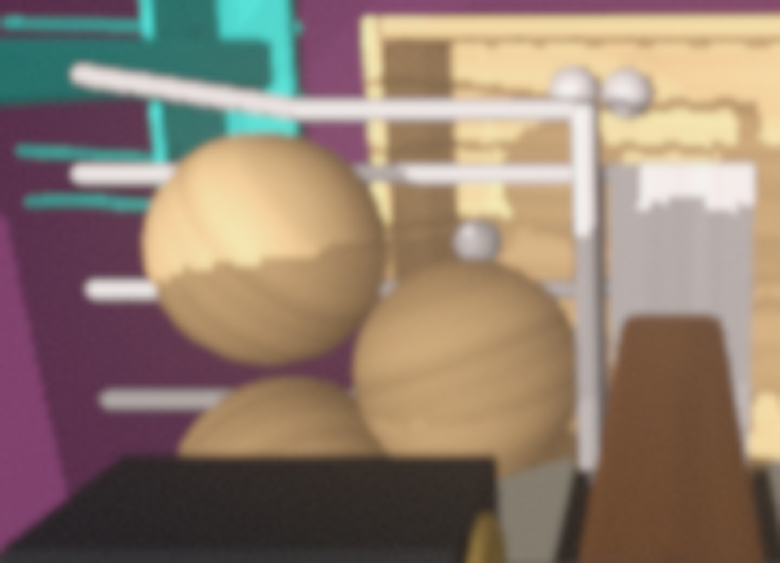

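Three beads are on the tray floor, one of them at tray (-128, 2). The fourth would be on the -y side, hidden by the gripper. I back the scoop up, still over the tray, to see it.

Request:
{"method": "send_rows", "body": {"targets": [[[0,0,0,0,6,-2.4,1],[0,0,0,0,19,-7.7,1],[0,0,0,0,35,-14.1,1],[0,0,0,0,51,-20.6,1],[0,0,0,0,62,-25,1]]]}}

```text
time: 13.22
tool_pos: [652.1, 230.6, 224.4]
tcp_rot: [-2.757, 0.0, 1.676]
contact_force: [0.7, 0.5, -2.5]
grip_width: 21.7
```

Request:
{"method": "send_rows", "body": {"targets": [[[0,0,0,0,3,-1.2,1],[0,0,0,0,3,-1.2,1],[0,0,0,0,3,-1.2,1]]]}}

```text
time: 13.47
tool_pos: [654.4, 231.0, 224.0]
tcp_rot: [-2.756, 0.0, 1.677]
contact_force: [-0.9, 0.1, -3.3]
grip_width: 22.1
```

```bash
python3 -c "
from h import *
look('15');snap('top','t15');a=cv2.imread('pics/s15.png');b=cv2.imread('pics/t15.png')
c=np.hstack([cv2.resize(a[170:310,240:380],(400,400)),cv2.resize(b[130:240,150:260],(400,400))]);cv2.imwrite('pics/c15.png',c)"
```

```text
tray xy 97.4 1.3 z 224.0 yaw 96.06 F [-0.9  0.1 -3.3] w 22.1
```

View pics/c15.png

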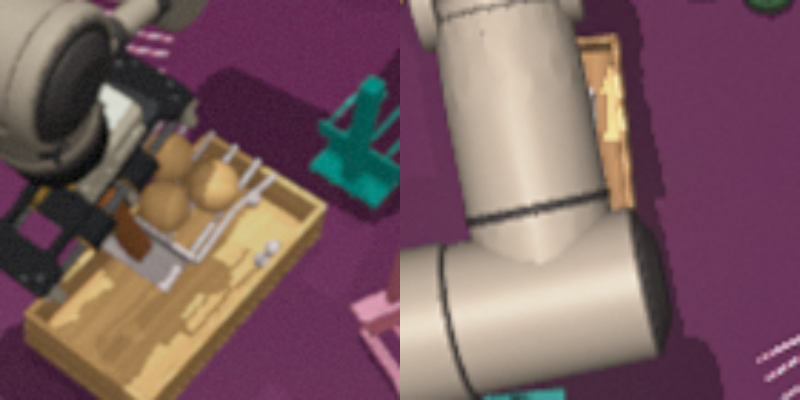

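View pics/w15.png

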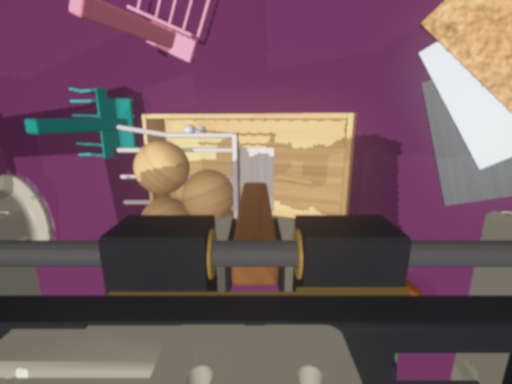

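The fourth bead isn't visible yet. I give a gentle shake over the tray, then shift sideways towards -y to see the hidden half.

Request:
{"method": "send_rows", "body": {"targets": [[[0,0,0,4,0,0,1],[0,0,0,-4,0,0,1],[0,0,0,4,0,-4,1],[0,0,0,-4,0,0,1],[0,0,0,0,0,0,1]]]}}

```text
time: 14.03
tool_pos: [654.7, 229.2, 225.1]
tcp_rot: [-2.758, 0.001, 1.675]
contact_force: [-0.7, -0.7, -3.0]
grip_width: 22.1
```

Request:
{"method": "send_rows", "body": {"targets": [[[0,0,0,-6,0,0,1],[0,0,0,-18,0,0,1],[0,0,0,-33,0,0,1],[0,0,0,-46,0,0,1],[0,0,0,-54,0,0,1]]]}}

```text
time: 14.45
tool_pos: [660.6, 174.3, 225.3]
tcp_rot: [-2.758, 0.001, 1.674]
contact_force: [-0.6, -0.6, -3.6]
grip_width: 21.6
```

```bash
python3 -c "
from h import *
look('16');snap('top','t16');a=cv2.imread('pics/s16.png');b=cv2.imread('pics/t16.png')
c=np.hstack([cv2.resize(a[170:310,240:380],(400,400)),cv2.resize(b[130:240,150:260],(400,400))]);cv2.imwrite('pics/c16.png',c)"
```

```text
tray xy 97.6 -55.8 z 225.3 yaw 95.93 F [-0.6 -0.6 -3.6] w 21.6
```

View pics/c16.png

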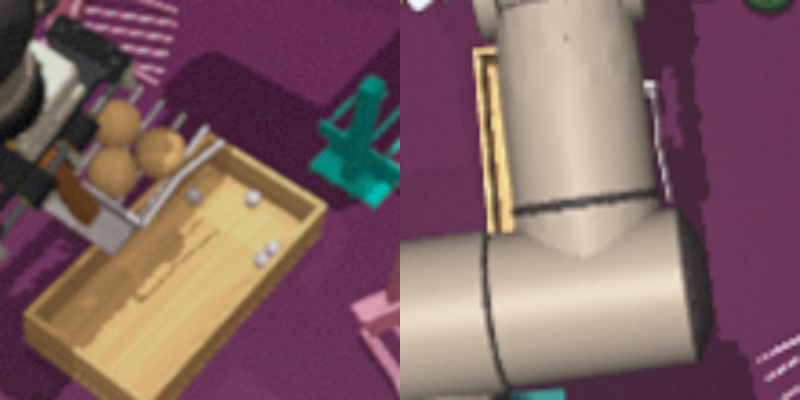

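View pics/w16.png

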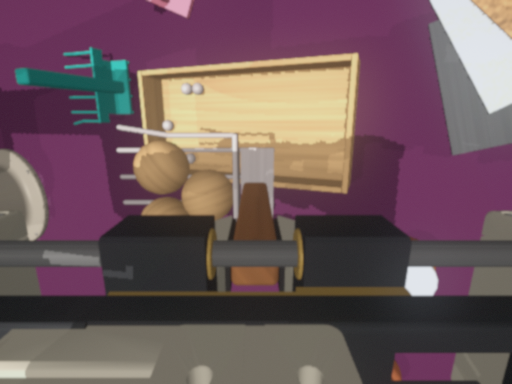

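All four beads are on the tray floor; in the scene crop they are at (195,193), (198,253), (246,273) and (260,262). All three balls are on the scoop. Next I locate the bowl precisely.

```bash
python3 -c "
from h import *
from scipy.optimize import least_squares
for cam,f in (('top','t16'),('scene','s16')):
  snap(cam,'x_'+cam)
  for d in regions_of('bowl',cam)[:2]:
    m=d['region'].astype(np.uint8); cs,_=cv2.findContours(m,cv2.RETR_EXTERNAL,cv2.CHAIN_APPROX_NONE); c=max(cs,key=cv2.contourArea)[:,0,:]
    M=camera_model(cam);P=np.array([ray(cam,(r,q),65,M)[:2] for q,r in c])
    s=least_squares(lambda p:np.hypot(*(P-p[:2]).T)-p[2],[520,-268,95],loss='soft_l1',f_scale=3)
    print(cam,d['conf'],s.x.round(1),len(P))
for x in ('q',): 
  o=get_obs(); print(o['joint_positions'].round(3),o['tool_pos'],o['tcp_rot'])
"
```

```text
top 0.73 [ 510.4 -265.4   92. ] 148
top 0.62 [770.   79.5  32.5] 51
[0.145 0.963 0.465 0.017 2.097 0.043] [660.06409756 178.03631089 224.99742887] [-2.75755675e+00 -1.31299459e-04  1.67757926e+00]
```

View pics/x_top.png

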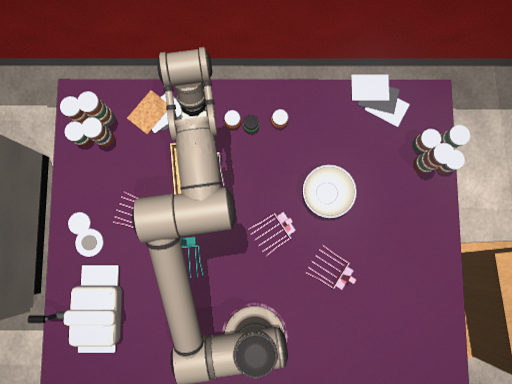

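```bash
cat > kin.py <<'E'
import numpy as np
from scipy.optimize import least_squares
from scipy.spatial.transform import Rotation as R
D=[([-1.384,.342,1.524,0,1.275,-.146],[171.5,-496.2,226.7],[180,0,19.07]),
([-1.005,.2,1.567,0,1.374,-.384],[313.1,-350.9,281.4],[180,0,54.38]),
([-.578,.128,1.494,0,1.519,-.567],[411.5,-177,341.1],[180,0,89.4]),
([-.062,.223,1.277,0,1.642,-.184],[497.5,45.5,379.2],[180,0,96.99]),
([-.091,.656,1.343,0,1.143,-.354],[638.9,18.2,105.9],[180,0,105.07]),
([-.092,.572,1.221,0,1.354,-.354],[636.7,18.1,201.4],[-179.72,-.1,105.03]),
([.206,.739,.934,0,1.471,.099],[682.2,220.6,194.1],[-179.85,0,96.16]),
([.2505,.5719,1.4762,0,1.0934,.1446],[552.2,220.2,114.8],[180,0,96.07]),
([.2276,.7597,1.1302,.0315,1.5120,.1166],[576.9,222.5,120.2],[-164.98,.015,96.02]),
([.223,.811,1.001,.04,1.675,.114],[581.8,223.4,136.7],[-160.07,0,96.08]),
([.145,.963,.465,.017,2.097,.043],[660.06,178.04,225],np.rad2deg([-2.75756,-.00013,1.677579]))]
def fk(q,p):
    r0,h,L2,L3,a3,e,L6=p
    # link rotations: z yaw q1; y pitch
    R1=R.from_euler('z',q[0]);R2=R1*R.from_euler('y',q[1]);R3=R2*R.from_euler('y',q[2])
    R4=R3*R.from_euler('z',q[3]);R5=R4*R.from_euler('y',q[4]);R6=R5*R.from_euler('z',q[5]+np.pi/2*0)
    P=np.array([0,0,h])+R1.apply([r0,e,0])+R2.apply([0,0,L2])+R3.apply([a3,0,L3])+R6.apply([0,0,L6])
    return P,R6
P0=[0,300,350,350,0,0,200]
def res(x):
    out=[]
    for q,t,r in D: out+=list(fk(q,x)[0]-t)
    return out
s=least_squares(res,P0,loss='soft_l1',f_scale=2)
PAR=s.x
if __name__=='__main__':
    print(s.x.round(1)); print(np.round(res(s.x),1).reshape(-1,3))
    for q,t,r in D:
        Rm=R.from_euler('xyz',r,degrees=True); print(np.round((fk(q,PAR)[1].inv()*Rm).as_rotvec(degrees=True),1))
E
python3 kin.py
```

```text
[-2.000e-01  2.236e+02  5.062e+02  3.797e+02  4.680e+01  7.640e+01
  3.184e+02]
[[ 0.  -0.1  0.2]
 [ 0.1  0.2  0. ]
 [-0.  -0.2  0. ]
 [ 0.   0.1 -0.1]
 [-0.1  0.2  0.2]
 [-0.1 -0.1  0.1]
 [ 0.1  0.  -0. ]
 [ 0.1 -0.   0.1]
 [ 0.3 -0.1 -0.7]
 [-0.1 -0.2  0.1]
 [-0.1  0.2  0.1]]
[ 0.  0. 90.]
[ 0.  0. 90.]
[ 0.  0. 90.]
[-0. -0. 90.]
[-0. -0. 90.]
[-0. -0. 90.]
[-0.  0. 90.]
[ 0.  0. 90.]
[ 0.  0. 90.]
[ 0.  0. 90.]
[ 0.   0.  90.1]
```

```bash
cat >> kin.py <<'E'
LO=np.array([-2.53,-.77,.04,-1,.28,-3.11]);HI=np.array([2.53,2.02,2.7,4.14,2.66,3.11])
def ik(P,Rt,q0):
    f=lambda q:np.r_[(fk(q,PAR)[0]-P)/100,(( (fk(q,PAR)[1]*R.from_euler('z',np.pi/2)).inv()*Rt)).as_rotvec()]
    s=least_squares(f,np.clip(q0,LO+.01,HI-.01),bounds=(LO,HI)); return s.x,np.abs(s.fun).max()
def rt(yaw,th): return R.from_euler('xyz',[np.pi,0,np.deg2rad(yaw)])*R.from_euler('x',th,degrees=True)
def tcp_for(pt_scoop,world,yaw,th):
    """TCP so that scoop point lies at world"""
    x,y,z=pt_scoop; return np.array(world)-rt(yaw,th).apply([-y,-x,106-z])
E
python3 - <<'E'
from kin import *
B=np.array([511,-266])
q0=[-.3,.7,1.2,0,1.3,-.6]
for phi in (186,170,160,150,140,200,220,240,270):
    yaw=phi-90; d=np.array([np.cos(np.deg2rad(phi)),np.sin(np.deg2rad(phi))])
    q=np.array(q0)
    for th,nz in ((20,120),(0,72),(-8,62),(-20,60),(-35,58),(-45,58)):
        w=np.r_[B-30*d,nz]
        P=tcp_for((127,0,0),w,yaw,th); q,e=ik(P,rt(yaw,th),q)
        print(phi,th,P.round(0),q.round(2),'ERR' if e>1e-3 else '')
E
```

```text
186 20 [ 696. -247.  176.] [-0.38  1.11  0.28 -0.18  2.06 -0.54] 
186 0 [ 667. -250.  178.] [-0.47  0.74  0.98 -0.    1.42 -0.57] 
186 -8 [ 651. -251.  185.] [-0.52  0.63  1.18  0.09  1.22 -0.64] 
186 -20 [ 623. -254.  203.] [-0.61  0.48  1.43  0.27  0.98 -0.84] 
186 -35 [ 584. -258.  218.] [-0.76  0.34  1.72  0.68  0.77 -1.29] 
186 -45 [ 556. -261.  223.] [-0.89  0.3   1.89  1.04  0.76 -1.71] 
170 20 [ 694. -298.  176.] [-0.47  1.21  0.04 -0.12  2.2  -0.35] ERR
170 0 [ 666. -293.  178.] [-0.52  0.77  0.92 -0.    1.45 -0.35] 
170 -8 [ 650. -290.  185.] [-0.55  0.64  1.15  0.05  1.22 -0.39] 
170 -20 [ 622. -286.  203.] [-0.61  0.48  1.43  0.18  0.92 -0.52] 
170 -35 [ 583. -279.  218.] [-0.71  0.32  1.76  0.55  0.59 -0.93] 
170 -45 [ 555. -274.  223.] [-0.8   0.25  1.97  1.08  0.49 -1.5 ] 
160 20 [ 685. -329.  176.] [-0.53  1.21  0.04 -0.07  2.19 -0.21] ERR
160 0 [ 659. -320.  178.] [-0.56  0.78  0.9  -0.    1.46 -0.21] 
160 -8 [ 644. -314.  185.] [-0.58  0.65  1.13  0.03  1.22 -0.24] 
160 -20 [ 617. -305.  203.] [-0.61  0.48  1.43  0.11  0.9  -0.32] 
160 -35 [ 580. -291.  218.] [-0.67
[... 1795 characters left out ...]
 [-0.34  0.53  1.37 -0.    1.25 -1.39] 
240 -8 [ 582. -144.  185.] [-0.45  0.49  1.41  0.15  1.23 -1.54] 
240 -20 [ 568. -168.  203.] [-0.61  0.47  1.44  0.36  1.28 -1.77] 
240 -35 [ 548. -203.  218.] [-0.8   0.5   1.46  0.59  1.4  -2.02] 
240 -45 [ 533. -227.  223.] [-0.92  0.56  1.46  0.71  1.51 -2.15] 
270 20 [511. -80. 176.] [-0.09  0.39  1.66 -0.39  1.09 -1.48] 
270 0 [ 511. -109.  178.] [-0.36  0.38  1.61  0.    1.15 -1.93] 
270 -8 [ 511. -125.  185.] [-0.46  0.41  1.56  0.13  1.24 -2.08] 
270 -20 [ 511. -153.  203.] [-0.61  0.47  1.45  0.29  1.43 -2.25] 
270 -35 [ 511. -193.  218.] [-0.75  0.6   1.3   0.43  1.69 -2.37] 
270 -45 [ 511. -221.  223.] [-0.83  0.7   1.18  0.52  1.85 -2.41]
```

```bash
cat > plan.py <<'E'
from kin import *
from scipy.spatial.transform import Slerp
def plan(P0,R0,P1,R1,n,name='',ease=True):
    sl=Slerp([0,1],R.concatenate([R0,R1])); base=(P0,R0); rows=[]
    for i in range(1,n+1):
        u=i/n; s=u*u*(3-2*u) if ease else u
        P=P0+(P1-P0)*s; Q=sl(s)
        rv=(base[1].inv()*Q).as_rotvec(degrees=True); sh=base[1].inv().apply(P-base[0])
        rows.append(np.r_[rv,sh].round(1).tolist())
        if i%5==0 or i==n: print(name,rows,'->',P.round(0)); rows=[]; base=(P,Q)
E
python3 - <<'E'
from plan import *
from plant import get_obs
o=get_obs(); P0=np.array(o['tool_pos']);R0=R.from_euler('xyz',o['tcp_rot'])
print(o['time'],P0,np.rad2deg(o['tcp_rot']))
plan(P0,R0,np.array([655,-147,235]),rt(130,20),20)
E
```

```text
14.8 [660.06409756 178.03631089 224.99742887] [-1.57996364e+02 -7.52290486e-03  9.61182116e+01]
 [[-0.0, -0.1, -0.2, -2.3, -0.3, 0.0], [-0.1, -0.3, -0.9, -9.0, -1.1, 0.2], [-0.1, -0.7, -1.9, -19.6, -2.5, 0.3], [-0.2, -1.3, -3.3, -33.6, -4.2, 0.6], [-0.3, -1.9, -4.9, -50.4, -6.3, 0.9]] -> [659. 127. 227.]
 [[-0.1, -0.7, -1.9, -19.0, -4.1, 0.9], [-0.2, -1.5, -4.0, -39.9, -8.6, 2.0], [-0.4, -2.4, -6.2, -62.2, -13.4, 3.1], [-0.5, -3.3, -8.5, -85.4, -18.4, 4.3], [-0.7, -4.2, -10.9, -109.2, -23.5, 5.5]] -> [658.  16. 230.]
 [[-0.1, -0.9, -2.4, -22.2, -9.5, 2.8], [-0.3, -1.8, -4.7, -44.0, -18.8, 5.5], [-0.4, -2.7, -6.9, -64.8, -27.7, 8.1], [-0.6, -3.5, -9.0, -84.4, -36.1, 10.6], [-0.7, -4.2, -10.9, -102.1, -43.7, 12.8]] -> [656. -96. 233.]
 [[-0.1, -0.6, -1.7, -13.8, -9.5, 2.9], [-0.2, -1.2, -3.0, -25.2, -17.3, 5.3], [-0.2, -1.6, -4.1, -33.9, -23.2, 7.2], [-0.3, -1.8, -4.7, -39.4, -27.0, 8.3], [-0.3, -1.9, -4.9, -41.3, -28.3, 8.7]] -> [ 655. -147.  235.]
```

Request:
{"method": "send_rows", "body": {"targets": [[[0,-0.1,-0.2,-2.3,-0.3,0,1],[-0.1,-0.3,-0.9,-9,-1.1,0,1],[-0.1,-0.7,-1.9,-19.6,-2.5,0.3,1],[-0.2,-1.3,-3.3,-33.6,-4.2,0.6,1],[-0.3,-1.9,-4.9,-50.4,-6.3,0.9,1]]]}}

```text
time: 15.22
tool_pos: [659.2, 126.5, 226.4]
tcp_rot: [-2.763, -0.001, 1.772]
contact_force: [-0.0, 0.3, -2.7]
grip_width: 21.7
```

Request:
{"method": "send_rows", "body": {"targets": [[[-0.1,-0.7,-1.9,-19,-4.1,0.9,1],[-0.2,-1.5,-4,-39.9,-8.6,2,1],[-0.4,-2.4,-6.2,-62.2,-13.4,3.1,1],[-0.5,-3.3,-8.5,-85.4,-18.4,4.3,1],[-0.7,-4.2,-10.9,-109.2,-23.5,5.5,1]]]}}

```text
time: 15.63
tool_pos: [657.2, 13.7, 230.2]
tcp_rot: [-2.775, -0.002, 1.976]
contact_force: [0.6, 0.2, -2.4]
grip_width: 21.9
```

Request:
{"method": "send_rows", "body": {"targets": [[[-0.1,-0.9,-2.4,-22.2,-9.5,2.8,1],[-0.3,-1.8,-4.7,-44,-18.8,5.5,1],[-0.4,-2.7,-6.9,-64.8,-27.7,8.1,1],[-0.6,-3.5,-9,-84.4,-36.1,10.6,1],[-0.7,-4.2,-10.9,-102.1,-43.7,12.8,1]]]}}

```text
time: 16.05
tool_pos: [655.1, -98.5, 233.8]
tcp_rot: [-2.788, -0.001, 2.179]
contact_force: [0.1, 1.3, -3.3]
grip_width: 22.2
```

Request:
{"method": "send_rows", "body": {"targets": [[[-0.1,-0.6,-1.7,-13.8,-9.5,2.9,1],[-0.2,-1.2,-3,-25.2,-17.3,5.3,1],[-0.2,-1.6,-4.1,-33.9,-23.2,7.2,1],[-0.3,-1.8,-4.7,-39.4,-27,8.3,1],[-0.3,-1.9,-4.9,-41.3,-28.3,8.7,1]]]}}

```text
time: 16.47
tool_pos: [654.4, -148.9, 235.4]
tcp_rot: [-2.793, 0.001, 2.267]
contact_force: [-0.4, 0.7, -2.1]
grip_width: 21.9
```

```bash
python3 -c "
from h import *
snap('wrist','w17');snap('scene','s17');snap('top','t17');o=get_obs();print(o['time'],o['tool_pos'],np.rad2deg(o['tcp_rot']),o['grip_width'])
a=cv2.imread('pics/s17.png');b=cv2.imread('pics/t17.png')
c=np.hstack([cv2.resize(a[110:290,130:310],(400,400)),cv2.resize(b[130:270,220:360],(400,400))]);cv2.imwrite('pics/c17.png',c)"
```

```text
16.6167 [ 654.68822386 -147.21818015  235.1703317 ] [-1.60046445e+02  5.16648406e-02  1.29941728e+02] 21.838687127661714
```

View pics/c17.png

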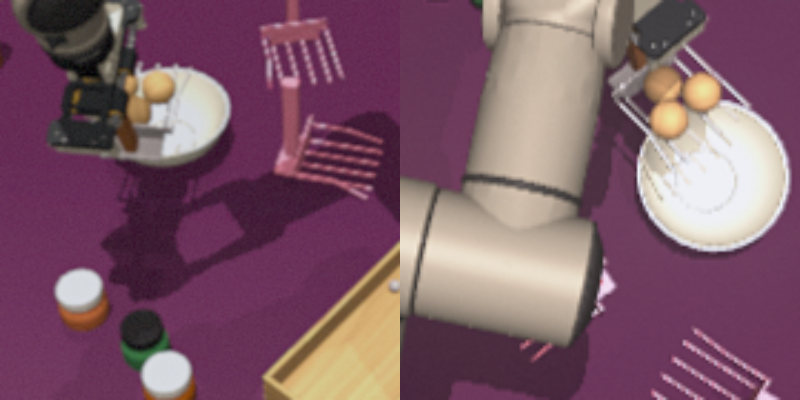

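View pics/w17.png

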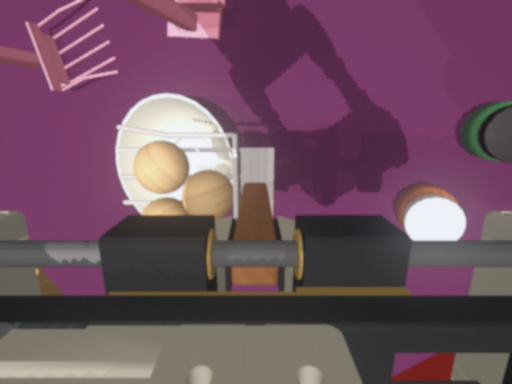

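All three balls are carried and over the bowl's edge. I level out low over the bowl, then tip gently.

```bash
cat > dump.py <<'E'
from plan import *
B=np.array([511,-266]);yaw=130;phi=np.deg2rad(220);d=np.array([np.cos(phi),np.sin(phi)])
def tgt(th,nz,s=-30): return tcp_for((127,0,0),np.r_[B+s*d,nz],yaw,th),rt(yaw,th)
E
python3 - <<'E'
from dump import *
from plant import get_obs
o=get_obs(); P0=np.array(o['tool_pos']);R0=R.from_euler('xyz',o['tcp_rot'])
a=tgt(4,78);plan(P0,R0,*a,10,'A')
b=tgt(-10,64);plan(*a,*b,10,'B',ease=False)
E
```

```text
A [[-0.4, 0.0, -0.0, 0.0, -0.0, 1.8], [-1.7, 0.0, -0.0, 0.1, -0.0, 6.7], [-3.4, 0.0, -0.0, 0.3, -0.1, 13.9], [-5.6, 0.0, -0.0, 0.5, -0.1, 22.6], [-8.0, 0.0, -0.0, 0.7, -0.2, 32.1]] -> [ 646. -154.  205.]
A [[-2.4, 0.0, -0.0, 0.2, -1.4, 9.4], [-4.5, 0.0, -0.0, 0.4, -2.7, 18.1], [-6.3, 0.0, -0.0, 0.5, -3.7, 25.2], [-7.5, 0.0, -0.0, 0.7, -4.4, 30.0], [-8.0, 0.0, -0.0, 0.7, -4.7, 31.8]] -> [ 637. -161.  175.]
B [[-1.4, -0.0, 0.0, 0.0, -2.8, -1.4], [-2.8, 0.0, 0.0, -0.0, -5.7, -2.7], [-4.2, 0.0, 0.0, 0.0, -8.5, -4.1], [-5.6, 0.0, 0.0, -0.0, -11.4, -5.4], [-7.0, 0.0, 0.0, 0.0, -14.2, -6.8]] -> [ 626. -169.  183.]
B [[-1.4, 0.0, 0.0, 0.0, -2.7, -1.7], [-2.8, 0.0, -0.0, -0.0, -5.3, -3.4], [-4.2, 0.0, 0.0, 0.0, -8.0, -5.1], [-5.6, 0.0, 0.0, -0.0, -10.6, -6.8], [-7.0, 0.0, -0.0, 0.0, -13.3, -8.5]] -> [ 616. -178.  190.]
```

Request:
{"method": "send_rows", "body": {"targets": [[[-0.4,0,0,0,0,1.8,1],[-1.7,0,0,0,0,6.7,1],[-3.4,0,0,0.3,0,13.9,1],[-5.6,0,0,0.5,0,22.6,1],[-8,0,0,0.7,0,32,1]]]}}

```text
time: 17.03
tool_pos: [646.2, -153.1, 204.6]
tcp_rot: [-2.935, 0.001, 2.269]
contact_force: [-0.1, 0.4, -2.9]
grip_width: 21.4
```

Request:
{"method": "send_rows", "body": {"targets": [[[-2.4,0,0,0.2,-1.4,9.4,1],[-4.5,0,0,0.4,-2.7,18,1],[-6.3,0,0,0.5,-3.7,25,1],[-7.5,0,0,0.7,-4.4,30,1],[-8,0,0,0.7,-4.7,32,1]]]}}

```text
time: 17.45
tool_pos: [636.0, -160.7, 174.1]
tcp_rot: [-3.072, -0.0, 2.268]
contact_force: [0.2, -0.2, -2.2]
grip_width: 21.9
```

```bash
python3 -c "
from h import *
snap('wrist','w18');snap('scene','s18');snap('top','t18');o=get_obs();print(o['time'],o['tool_pos'],np.rad2deg(o['tcp_rot']),o['contact_force'],o['grip_width'])
a=cv2.imread('pics/s18.png');b=cv2.imread('pics/t18.png')
c=np.hstack([cv2.resize(a[110:290,130:310],(400,400)),cv2.resize(b[130:270,220:360],(400,400))]);cv2.imwrite('pics/c18.png',c)"
```

```text
17.6 [ 636.92118059 -160.63406148  174.98498494] [-1.76012459e+02  8.26871968e-02  1.29948581e+02] [ 0.04728534  0.05620268 -2.60428971] 21.645850878109005
```

View pics/c18.png

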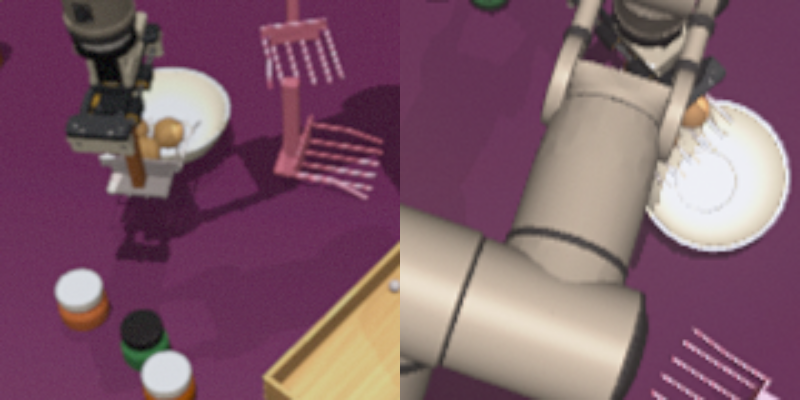

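Everything is as planned, so I tip slowly.

Request:
{"method": "send_rows", "body": {"targets": [[[-1.4,0,0,0,-2.8,-1.4,1],[-2.8,0,0,0,-5.7,-2.7,1],[-4.2,0,0,0,-8.5,-4.1,1],[-5.6,0,0,0,-11.4,-5.4,1],[-7,0,0,0,-14.2,-6.8,1]]]}}

```text
time: 18.02
tool_pos: [626.1, -170.1, 183.1]
tcp_rot: [3.086, 0.002, 2.268]
contact_force: [-0.1, -0.5, -1.3]
grip_width: 22.0
```

Request:
{"method": "send_rows", "body": {"targets": [[[-1.4,0,0,0,-2.7,-1.7,1],[-2.8,0,0,0,-5.3,-3.4,1],[-4.2,0,0,0,-8,-5.1,1],[-5.6,0,0,0,-10.6,-6.8,1],[-7,0,0,0,-13.3,-8.5,1]]]}}

```text
time: 18.43
tool_pos: [615.6, -178.8, 190.6]
tcp_rot: [2.964, 0.002, 2.268]
contact_force: [-0.1, 0.6, -4.1]
grip_width: 22.1
```

```bash
cat > l.py <<'E'
import sys
from h import *
n=sys.argv[1]
snap('wrist','w'+n);snap('scene','s'+n);o=get_obs();print(o['time'],o['tool_pos'],np.rad2deg(o['tcp_rot']),o['contact_force'],o['grip_width'])
a=cv2.imread('pics/s%s.png'%n);b=cv2.imread('pics/w%s.png'%n)
c=np.hstack([cv2.resize(a[110:250,140:280],(400,400)),cv2.resize(b[50:250,60:260],(400,400))]);cv2.imwrite('pics/c%s.png'%n,c)
E
python3 l.py 19
```

```text
18.5333 [ 615.17170304 -179.58957835  190.73509403] [1.69904592e+02 1.04554311e-01 1.29847924e+02] [ 0.25346319 -0.0705676  -2.01049232] 21.954153687867034
```

View pics/c19.png

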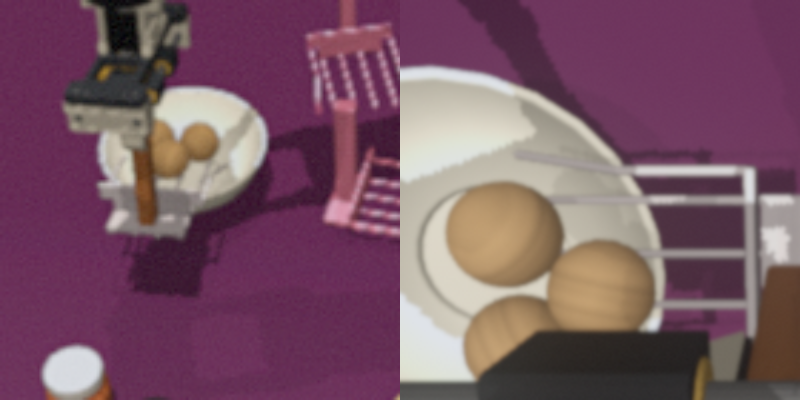

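The balls are rolling towards the nose. I let them go.

Request:
{"method": "send_rows", "body": {"targets": [[[0,0,0,0,0,0,1],[0,0,0,0,0,0,1],[0,0,0,0,0,0,1],[0,0,0,0,0,0,1],[0,0,0,0,0,0,1]]]}}

```text
time: 18.95
tool_pos: [616.0, -178.2, 190.3]
tcp_rot: [2.967, 0.001, 2.269]
contact_force: [0.4, 0.2, -0.9]
grip_width: 22.1
```

```bash
python3 l.py 20
```

```text
19.05 [ 615.95037977 -178.32127456  190.22802985] [1.69979576e+02 7.80558885e-02 1.29966328e+02] [-1.06514836 -0.38870546 -2.09774463] 22.26934236953305
```

View pics/c20.png

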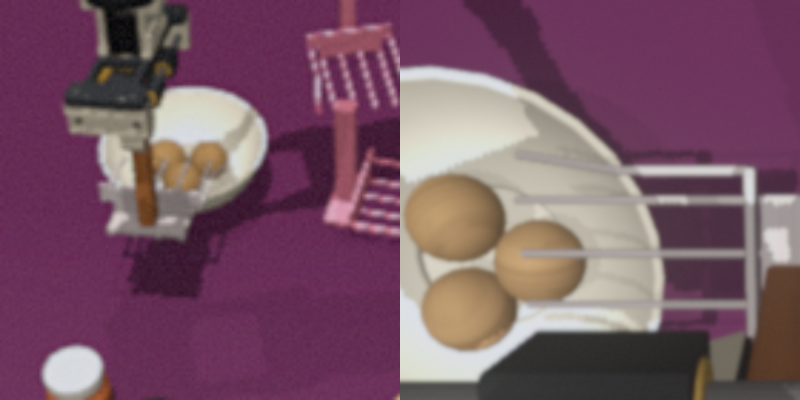

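All three balls lie in the bowl, below the bars. Now I retreat: lift and level first.

Run:
```python
from dump import *
from plant import get_obs
o=get_obs(); P0=np.array(o['tool_pos']);R0=R.from_euler('xyz',o['tcp_rot'])
p1=np.array([630,-165,250]);plan(P0,R0,p1,rt(130,0),5,'A')
p2=np.array([638,18,215]);plan(p1,rt(130,0),p2,rt(105,0),10,'B')
```

```text
A [[1.0, 0.0, -0.0, 0.1, 3.1, -5.8], [3.5, 0.0, -0.0, 0.4, 10.4, -19.5], [6.5, 0.1, -0.0, 0.7, 19.1, -36.0], [9.0, 0.1, -0.0, 1.0, 26.4, -49.7], [10.0, 0.1, -0.0, 1.1, 29.4, -55.5]] -> [ 630. -165.  250.]
B [[-0.0, -0.0, 0.7, 3.8, 3.5, 1.0], [0.0, -0.0, 2.6, 14.0, 12.9, 3.6], [-0.0, -0.0, 5.4, 29.2, 26.7, 7.6], [-0.0, -0.0, 8.8, 47.5, 43.6, 12.3], [-0.0, -0.0, 12.5, 67.5, 61.9, 17.5]] -> [634. -74. 232.]
B [[0.0, -0.0, 3.7, 23.5, 13.6, 5.2], [0.0, -0.0, 7.1, 45.1, 26.0, 9.9], [0.0, -0.0, 9.9, 62.8, 36.3, 13.9], [0.0, -0.0, 11.8, 74.9, 43.2, 16.5], [0.0, -0.0, 12.5, 79.3, 45.8, 17.5]] -> [638.  18. 215.]
```

Request:
{"method": "send_rows", "body": {"targets": [[[1,0,0,0.1,3,-6,1],[3.5,0,0,0.4,10.4,-20,1],[6.5,0,0,0.7,19,-36,1],[9,0,0,1,26.4,-50,1],[10,0,0,1,29.4,-56,1]]]}}

```text
time: 19.47
tool_pos: [631.5, -164.4, 253.2]
tcp_rot: [3.141, 0.005, 2.269]
contact_force: [-0.3, 0.0, -2.2]
grip_width: 21.8
```

Request:
{"method": "send_rows", "body": {"targets": [[[0,0,0.7,4,3.5,1,1],[0,0,2.6,14,13,3.6,1],[0,0,5.4,29,27,7.6,1],[0,0,8.8,47.5,43.6,12,1],[0,0,12.5,67.5,62,17.5,1]]]}}

```text
time: 19.88
tool_pos: [633.5, -73.5, 231.9]
tcp_rot: [3.141, 0.0, 2.045]
contact_force: [0.8, 0.8, -1.9]
grip_width: 22.0
```

Request:
{"method": "send_rows", "body": {"targets": [[[0,0,3.7,23.5,13.6,5,1],[0,0,7.1,45,26,10,1],[0,0,9.9,63,36,14,1],[0,0,11.8,75,43,16.5,1],[0,0,12.5,79,46,17.5,1]]]}}

```text
time: 20.3
tool_pos: [637.6, 20.0, 214.0]
tcp_rot: [-3.141, -0.001, 1.832]
contact_force: [-0.1, -0.0, -1.2]
grip_width: 21.8
```

Run:
```python
from h import *
snap('scene','s21');a=cv2.imread('pics/s21.png');cv2.imwrite('pics/s21c.png',cv2.resize(a[110:320,130:370],(686,600)))
delta([638,18,125],105)
```

```text
t 20.35 pos [637.9  19.6 214.2] rot [-1.7999e+02 -3.0000e-02  1.0497e+02] q [-0.089  0.563  1.201  0.     1.378 -0.351] w 21.583001409681764
rv [-0.01 -0.03 -0.03] sh [-1.7 -0.3 89.2]
```

View pics/s21c.png

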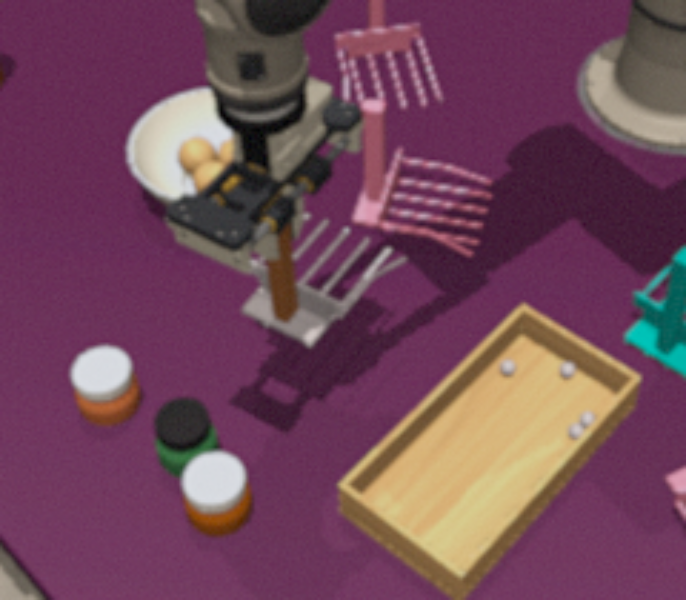

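Four beads are in the tray and the balls are in the bowl. I lower the scoop.

Request:
{"method": "send_rows", "body": {"targets": [[[0,0,0,-1,0,15,1],[0,0,0,-1.5,0,35,1],[0,0,0,-1.5,0,58,1],[0,0,0,-1.5,0,78,1],[0,0,0,-1.5,0,89,1]]]}}

```text
time: 20.77
tool_pos: [637.7, 14.8, 123.6]
tcp_rot: [-3.139, -0.0, 1.831]
contact_force: [-0.5, 0.1, -2.9]
grip_width: 21.7
```

Request:
{"method": "send_rows", "body": {"targets": [[[0,0,0,0,0,6,1],[0,0,0,0,0,12,1],[0,0,0,0,0,16,1],[0,0,0,0,0,16,1],[0,0,0,0,0,16,1]]]}}

```text
time: 21.18
tool_pos: [639.5, 15.8, 111.2]
tcp_rot: [3.139, 0.001, 1.832]
contact_force: [0.2, 0.4, -0.5]
grip_width: 21.9
```

Run:
```python
from h import *
delta([638,18,106],105); print(get_obs()['contact_force'])
```

```text
t 21.18 pos [639.5  15.8 111.2] rot [1.7987e+02 8.0000e-02 1.0494e+02] q [-9.500e-02  6.500e-01  1.339e+00 -1.000e-03  1.150e+00 -3.550e-01] w 21.885757950329797
rv [ 0.13  0.08 -0.06] sh [ 2.5 -0.9  5.2]
[ 0.1770592   0.42656192 -0.4857829 ]
```

Request:
{"method": "send_rows", "body": {"targets": [[[0,0,0,0,0,1,1],[0,0,0,0,0,2,1],[0,0,0,0,0,3,1],[0,0,0,0,0,3,1],[0,0,0,0,0,3,1]]]}}

```text
time: 21.6
tool_pos: [639.1, 16.0, 107.5]
tcp_rot: [3.14, 0.001, 1.832]
contact_force: [0.2, -0.3, -0.8]
grip_width: 22.1
```

Run:
```python
from h import *
delta([638,18,106],105); print(get_obs()['contact_force'])
```

```text
t 21.6 pos [639.1  16.  107.5] rot [1.7993e+02 6.0000e-02 1.0495e+02] q [-9.400e-02  6.540e-01  1.343e+00 -1.000e-03  1.143e+00 -3.550e-01] w 22.09129337871816
rv [ 0.07  0.06 -0.05] sh [ 2.2 -0.6  1.5]
[ 0.17583274 -0.34079834 -0.79273071]
```

Request:
{"method": "send_rows", "body": {"targets": [[[0,0,0,0,0,0.8,1],[0,0,0,0,0,1.5,1],[0,0,0,0,0,2,1],[0,0,0,0,0,2,1],[0,0,0,0,0,2,1]]]}}

```text
time: 22.02
tool_pos: [639.2, 16.0, 105.9]
tcp_rot: [3.14, 0.001, 1.832]
contact_force: [0.0, 0.1, 3.3]
grip_width: 22.1
```

Run:
```python
from h import *
delta([638,18,106],105); print(get_obs()['contact_force']);snap('wrist','w22')
a=cv2.imread('pics/w22.png');cv2.imwrite('pics/w22c.png',cv2.resize(a[90:250,80:300],(770,560)))
```

```text
t 22.02 pos [639.2  16.  105.9] rot [1.7991e+02 7.0000e-02 1.0494e+02] q [-9.500e-02  6.550e-01  1.345e+00 -1.000e-03  1.140e+00 -3.550e-01] w 22.0676019402945
rv [ 0.09  0.07 -0.06] sh [ 2.3 -0.7 -0.1]
[0.04928011 0.08786763 3.2869103 ]
```

View pics/w22c.png

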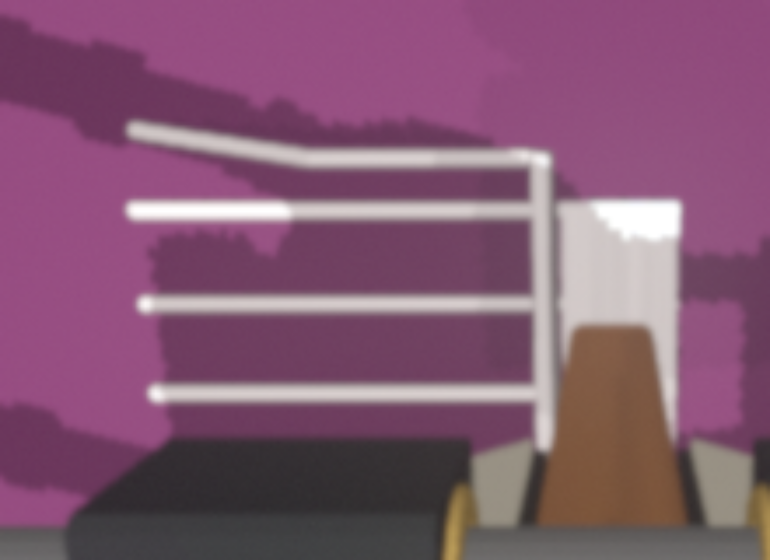

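It is standing on the table: +3.3 N of contact at the same height as at pick-up. I open, then rise once the fingers are clear.

Request:
{"method": "send_rows", "body": {"targets": [[[0,0,0,0,0,0,0.5],[0,0,0,0,0,0,0],[0,0,0,0,0,0,-1],[0,0,0,0,0,0,-1],[0,0,0,0,0,0,-1]]]}}

```text
time: 22.48
tool_pos: [639.1, 15.9, 105.4]
tcp_rot: [3.141, 0.001, 1.831]
contact_force: [0.3, -0.5, 0.1]
grip_width: 45.0
```

Request:
{"method": "send_rows", "body": {"targets": [[[0,0,0,0,0,0,-1],[0,0,0,0,0,0,-1],[0,0,0,0,0,0,-1],[0,0,0,0,0,0,-1],[0,0,0,0,0,0,-1]]]}}

```text
time: 22.9
tool_pos: [639.1, 16.0, 105.5]
tcp_rot: [3.14, 0.001, 1.832]
contact_force: [-0.3, 0.4, -0.1]
grip_width: 78.6
```

Request:
{"method": "send_rows", "body": {"targets": [[[0,0,0,0,0,-10,-1],[0,0,0,0,0,-30,-1],[0,0,0,0,0,-55,-1],[0,0,0,0,0,-80,-1],[0,0,0,0,0,-110,-1]]]}}

```text
time: 23.32
tool_pos: [638.4, 16.1, 216.5]
tcp_rot: [-3.141, 0.001, 1.831]
contact_force: [0.6, -0.3, 0.0]
grip_width: 91.9
```

Request:
{"method": "send_rows", "body": {"targets": [[[0,0,0,0,-20,-20,-1],[0,0,0,-20,-50,-40,-1],[0,0,0,-40,-85,-50,-1],[0,0,0,-60,-110,-50,-1],[0,0,0,-70,-120,-50,-1]]]}}

```text
time: 23.73
tool_pos: [538.9, -84.8, 267.8]
tcp_rot: [3.139, 0.003, 1.83]
contact_force: [0.8, -0.3, 0.2]
grip_width: 91.6
```

Run:
```python
from h import *
delta([638,18,106],105);M=camera_model('wrist');snap('wrist','w23');snap('scene','s23');snap('top','t23')
a=cv2.imread('pics/s23.png');b=cv2.imread('pics/w23.png');cv2.imwrite('pics/c23.png',np.hstack([cv2.resize(a[110:310,130:330],(400,400)),cv2.resize(b[0:260,60:400],(400,400))]))
for l in ('ball1','bead1'):
  for c in ('top','scene'):
    for d in boxes_of(l,c): print(c,l,round(d['conf'],2),np.round(d['location']),ray(c,d['location'],35 if l=='ball1' else 16).round(0))
```

```text
t 23.73 pos [538.9 -84.8 267.8] rot [179.84   0.2  104.85] q [-2.960e-01  3.500e-01  1.398e+00 -1.000e-03  1.390e+00 -5.550e-01] w 91.62332996487558
rv [ 0.16  0.2  -0.15] sh [ 74.5 121.7 161.8]
top ball1 0.42 [190. 323.] [ 521. -250.   35.]
top ball1 0.41 [198. 327.] [ 490. -265.   35.]
scene ball1 0.67 [170. 202.] [ 527. -259.   35.]
scene ball1 0.5 [167. 214.] [ 490. -239.   35.]
scene bead1 0.31 [240. 233.] [631.  20.  16.]
```

View pics/c23.png

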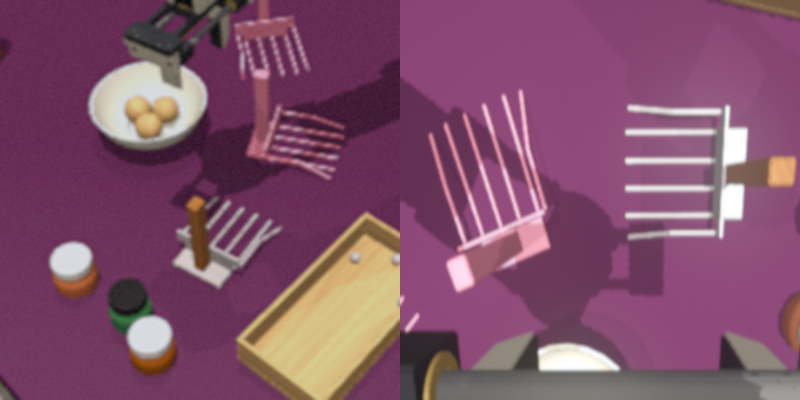

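Run:
```python
import cv2
a=cv2.imread('pics/s23.png');cv2.imwrite('pics/s23c.png',cv2.resize(a[205:325,240:370],(650,600)))
```

```text
(no output)
```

View pics/s23c.png

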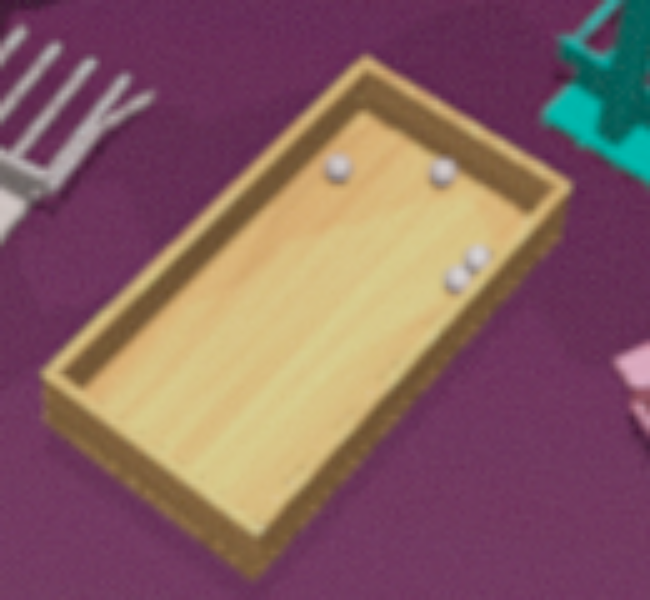

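All four beads are on the tray floor, at crop pixels (338,167), (443,172), (477,257) and (457,278). I hand in.

```bash
python3 -c "
from plant import *
print(close_job())"
```

```text
the job is handed in; nothing more can be done
None
```

I scooped all three wooden balls out of the tray with the steel scoop, let the beads fall through, and tipped the balls into the bowl. I then stood the scoop back within about 3 mm of where it started. The job was handed in at about 24 s of the 64 s allowed, and the hand-in gave no verdict.

- **Final pictures:** the three balls are in the middle of the bowl and all four beads are on the tray floor. The scoop is upright on the table, the jars look unmoved, and the gripper is open and clear of everything.
- **Scoop contact:** it touched down at the same tool height as at pick-up, with 3.3 N, and stayed standing when released.
- **Disagreement:** in the last check the networks named only two of the three balls. They found none of the beads in the tray and reported one false bead on the scoop handle. I counted balls and beads by eye in the pictures instead.

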